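# Weigh a batch of agar plates under the draught shield

## Task

Weigh this batch of agar plates on the balance: put the check weight from the pan back into its wooden stand, stack all the plates flat in one stack centred on the pan, hang the washed blue door back on both hinge pins of the draught shield, fully down, and swing it shut. With everything at rest and the door closed, press the green print key right down and let it go. Handle the door gently, and leave the other things on the bench where they are.

Things in the scene. Friction and masses are not known exactly. Their poses are not given: they have to be found in the camera images.
- balance: White precision balance, fixed, 330 x 228; origin on the bench under the pan centre, -x its front, +y left. Deck at z 60; glass draught shield, open on top: panes 4 thick at y +-96 and x 104, two front posts (10 x 10, y +-96, front faces x -100), all up to z 160, inside 188 wide, front open until the door hangs. Console in front: x -219 to -107, top z 45, dark display and keys.
- pan (a point): Centre of the top of the steel weighing pan (176 (x) x 164 (y), flat, 95 above the bench), inside two engraved centring rings (65 and 96 diameter). Axes as the balance.
- pin_low (a point): Root of the lower hinge pin, on the top of its barrel, at (-117, -103, 78) in the balance frame (front right corner of the shield). Brass pin, 9 diameter, upright, 18.5 tall with a domed tip; the knuckle rests on the barrel (16 diameter, 12 high) at this point.
- pin_top (a point): Root of the upper hinge pin, 62 straight above the lower one, at (-117, -103, 140) in the balance frame; same pin and barrel. Its barrel stands in the way of the lower knuckle from above: bring the door in from the front with both knuckles just over their pin tips (underside 87 to 101 above the bench), then lower it.
- catch (a point): Where point door_edge comes when the door is shut against the front posts: (-106, 93, 114) in the balance frame; door and balance then have the same axes.
- print_key (a joint): Green print key (26 x 26 square) on the console: 0 up, 0.004 m fully down; springs back; needs about 4.5 N to go fully down.
- key_top (a point): Centre of the top face of the green print key, at (-186, 60, 53) in the balance frame when up.
- door: Lift-off door, blue frame, clear pane, 0.26 kg (+-20 %): panel 186 (y) x 92 high x 10 thick (x). Origin at the centre of its underside; -x outside, -y hinge side. Grip the top rail (z 66 to 92) across its thickness. Starts loose and upright in the rack. Hung and shut it has the balance's axes, underside 68 above the bench; opens to the front, counter-clockwise from above, and stays where left.
- knuckle_low (a point): Centre of the bore at the underside of the lower knuckle, a steel tube (18 outside, 10.8 bore, 16 high, open at both ends), at (-11, -103, 10) in the door frame; must end on pin_low.
- knuckle_top (a point): The same for the upper knuckle, (-11, -103, 72) in the door frame; must end on pin_top.
- door_edge (a point): Middle of the door's free edge, (0, 93, 46) in the door frame. Once hung the free edge sags a few mm.
- rack: White drying rack fixed to the bench, base 90 (x) x 170 (y) x 12; origin under its centre. Two pairs of uprights at y = +-55, 56 above the bench, with a 13 mm slot along y that holds the door, its frame turned as the rack's and its underside 12 above the bench.
- weight: Steel check weight, 0.5 kg, upright: body 38 diameter, 44 high, with neck and knob (24 diameter) up to 64. Origin at the centre of its underside. Starts on the pan.
- stand: Wooden weight stand fixed to the bench, 72 x 72 x 26, origin under its centre; round recess in the middle of the top, 48 diameter, 12 deep (floor 14 above the bench), for the check weight.
- dish0: Agar plate (closed petri dish, agar side up) with red agar, flat disc 60 diameter, 15 high, 0.035 kg; origin at the centre of its underside, z up at the start. Lies flat on the bench left of the balance; may be absent. Either face may end up.
- dish1: Agar plate (closed petri dish, agar side up) with yellow agar, flat disc 60 diameter, 15 high, 0.035 kg; origin at the centre of its underside, z up at the start. Lies flat on the bench left of the balance; may be absent. Either face may end up.
- dish2: Agar plate (closed petri dish, agar side up) with green agar, flat disc 60 diameter, 15 high, 0.035 kg; origin at the centre of its underside, z up at the start. Lies flat on the bench left of the balance; may be absent. Either face may end up.
- dish3: Agar plate (closed petri dish, agar side up) with orange agar, flat disc 60 diameter, 15 high, 0.035 kg; origin at the centre of its underside, z up at the start. Lies flat on the bench left of the balance; may be absent. Either face may end up.
- marker: Blue marker pen lying on the bench, 139 long, 14 diameter, origin in its underside at the middle; leave it.
- reagent: Small amber bottle, 52 diameter, 85 high, origin at its underside; leave it.
- timer: White bench timer, 60 x 60 x 20, origin at its underside; leave it.
- pot: White jar with black cap, 60 diameter, 55 high, origin at its underside; leave it.
Mind the look-alikes: they are no part of the job. What is shaped like the weight but pink or red is not meant. What is shaped like the dish1 but pink or purple is not meant.

How it is judged:
By the outcome, as a careful person would: the job done as asked, in the order asked, and still so for the second after the job is handed in, with the robot touching nothing.
Of dish0, dish1, dish2, dish3 only 3 to 4 are there at a start; the rules pass over those that are not, and their reading is None.
At some moment in a run one of dish0, dish1, dish2, dish3 may be knocked a few centimetres aside while the robot is not near it.
It also fails if it takes over 210 s, if anything falls off the work surface, if the arm or the gripper's body presses on something with over 40 N, if the wrist force passes 120 N, or if a joint passes its speed limit or range.

## Robot

A 7-joint arm with a two-finger parallel gripper is mounted at the origin on the work surface. World frame = base frame: x ahead of the robot, y to its left, z up, the work surface at z = 0. Lengths are in m, angles in rad, forces in N, time in s.
With the tool pointing down it reaches from about 0.4 to 0.85 m from the base axis. Payload 4.5 kg.
Tool frame: the origin (TCP) lies on the centre line of the jaws, within the pads' length; the fingertips stand r.tip_extent ahead of it and the grasp point (between the pads) is the TCP (r.tip_extent is the distance from the TCP to the fingertips, in m); z points along the fingers, y is the line along which they close (so a half turn about z gives the same grasp; the last joint's range is limited). The gripper opens to 88 mm and grips with 3 to 60 N. Pads are 18 mm wide; open, the fingers measure 123 mm over their backs; the gripper's body (75 mm by 187 mm) begins 45 mm behind the grasp point.
Start: joints at [1.213, 0.689, -0.195, 1.565, 0.157, 0.902, -0.215], TCP at [0.239, -0.578, 0.258] pointing down, gripper open.
Joint ranges: [-3.01, 3.01], [-0.46, 2.08], [-1.47, 1.51], [0.13, 2.56], [-1, 4.14], [0.04, 2.09], [-2.66, 2.66]. Speed limits (rad/s): [2.57, 2.57, 3.14, 3.14, 3.14, 3.14, 3.14].

## Interface

Orientations are given as a unit quaternion [x, y, z, w].
In Python, from plant import sensors, vision, finish_job, r gives the robot as it stands. The module is installed in compiled form; this text tells all that it offers.
- The arm moves only by the tool step_arm, never from a script. Its argument "steps" is a list of rows, each a list of 2 entries, a list of its own where there are three numbers: the shift along the tool's x, y, z in cm, then the turn, a rotation vector about the tool's x, y, z in degrees. A call has 1 to 12 rows; each row shifts and turns the commanded pose from where the row before left it, along the tool's axes as they then stand; what a row does not reach is not made up. A row lasts 1/8 s, in which the tool goes at most 62.5 mm and 10.7 degrees, less where a joint would pass 70% of its speed; a pose out of reach is approached as far as the arm can. A call with a gripper value outside its range is refused whole. "claw" is the opening, from -1 (shut) to 1 (fully open), set as the call begins (left out, the last holds). The fingers move at their own pace and stop on an object; "grip_force" is the grip in N (left out, the last holds). Time passes only in rows, so rows that do not move let the fingers close. It gives the time, the measured TCP pose, the force, the opening and the grip force at its end, in the units of the state.
- sensors.get_state(): the state, without advancing time (a new reading comes with each control period).
- vision.snapshot(name): name is "scene" or "top" or "wrist"; returns a dict with "img" (480x640x3 uint8, red, green, blue), "fx", "fy", "cx", "cy" (pixels), "position" and "rotation" of the camera in the world. Camera axes: x right, y down, z forward; pixel columns grow to the right and rows downward; lengths in m; the calibration is good to about 2 mm. The wrist camera is an equidistant fisheye: a pixel r from the principal point sees the ray r / f radians off the axis. A picture is of the moment at which its call begins. There is no depth.
- finish_job(): hands the job in; it is judged then, once.
The state is a dict: "clock": time; "q": joint angles; "qd": joint speeds; "joint_torque": joint torques, N m; "tool_pos": TCP position; "eef_rot": TCP orientation; "contact_force": force on the tool from outside, world axes, zero at the start; "moment": the same for the moment, N m; "opening": opening from 0.0 (shut) to 1.0 (fully open); "finger_force": force on a finger pad.
Only numpy, scipy, OpenCV 4.12 (cv2) and the standard library are available. Lean on these libraries where they do the work, as an engineer would, in place of code of your own. Each camera call takes 0.05 s, during which the arm holds its last target. There are 200 camera calls.

## Working session

There is one attempt and no reset: what is moved stays moved. The work goes in short steps, Python scripts to look and compute and a tool call to move; the robot and the scene stay as the last step left them, time stands still between calls to the robot, and variables do not carry over. Pictures are saved under pics/ and viewed, at most 14 in all, crops included, and the job is handed in when it is done.

Besides the shell and the picture viewer there is one more tool, called after ">>>" as name([rows], argument=value, ...), one row to a line, values as JSON. step_arm: Moves the arm, as the interface text tells. Its arguments: {"type":"object","properties":{"steps":{"type":"array"},"claw":{"type":"number"},"grip_force":{"type":"number"}},"required":["steps"]}

```bash
mkdir -p pics; cat > h.py <<'E'
import numpy as np, cv2, json
from scipy.spatial.transform import Rotation as R
from plant import sensors, vision, finish_job, r
def snap(n,fn=None):
    s=vision.snapshot(n)
    if fn: cv2.imwrite('pics/'+fn,s['img'][:,:,::-1])
    return s
def rot(s):
    m=np.array(s['rotation'],float)
    return m if m.shape==(3,3) else R.from_quat(m).as_matrix()
def ray(s,u,v,fish=False):
    x=(u-s['cx'])/s['fx'];y=(v-s['cy'])/s['fy']
    if fish:
        t=np.hypot(x,y);d=np.array([x/t*np.sin(t),y/t*np.sin(t),np.cos(t)]) if t>1e-9 else np.array([0,0,1.])
    else: d=np.array([x,y,1.])
    d=rot(s)@d; return np.array(s['position'],float),d/np.linalg.norm(d)
def plane(s,u,v,z,fish=False):
    o,d=ray(s,u,v,fish);return o+d*(z-o[2])/d[2]
def tri(*rs):
    A=0;b=0
    for o,d in rs:
        P=np.eye(3)-np.outer(d,d);A=A+P;b=b+P@o
    return np.linalg.solve(A,b)
def proj(s,p,fish=False):
    c=rot(s).T@(np.array(p)-np.array(s['position']))
    if fish:
        t=np.arctan2(np.hypot(c[0],c[1]),c[2]);k=t/np.hypot(c[0],c[1]);return s['cx']+s['fx']*c[0]*k,s['cy']+s['fy']*c[1]*k
    return s['cx']+s['fx']*c[0]/c[2],s['cy']+s['fy']*c[1]/c[2]
E
python3 - <<'E'
from h import *
for n in ['scene','top']:
    s=snap(n,n+'0.png');print(n,s['fx'],s['fy'],s['cx'],s['cy'],s['position'],np.round(rot(s),3).tolist())
s=snap('wrist');print(s['fx'],s['position'],np.round(rot(s),3).tolist())
print(sensors.get_state(),r.tip_extent)
E
```

```text
scene 466.88144740797395 466.88144740797395 314.74693600483323 242.23055502233086 [ 1.1510356  -0.51660716  0.77308391] [[0.643, 0.469, -0.606], [0.766, -0.415, 0.491], [-0.021, -0.78, -0.625]]
top 469.9180017074084 469.9180017074084 323.78243807943454 239.98392482105982 [0.33449892 0.02052638 1.12923831] [[0.018, -0.986, 0.165], [-1.0, -0.018, 0.005], [-0.002, -0.165, -0.986]]
371.64829954431775 [ 0.30564618 -0.54906477  0.38334544] [[0.381, -0.887, -0.261], [-0.924, -0.366, -0.106], [-0.002, 0.281, -0.96]]
{'clock': 0.15, 'q': array([ 1.21277077,  0.68975   , -0.19452836,  1.56603433,  0.15731445,
        0.90245225, -0.21509183]), 'qd': array([ 0.00044724, -0.00175443,  0.00106369, -0.0044559 , -0.00095651,
        0.00025031, -0.00045094]), 'joint_torque': array([-6.08422870e-04, -5.27862954e+01, -1.26824632e+00, -1.53587168e+01,
       -5.24690514e-02,  3.89799839e-03,  1.17490708e-04]), 'tool_pos': array([ 0.23848908, -0.57727325,  0.25713892]), 'eef_rot': array([ 9.80862948e-01,  1.94698442e-01, -1.69741192e-04, -6.03619907e-04]), 'contact_force': array([-0.01038595, -0.9123962 , -0.06026249]), 'moment': array([-0.02719033,  0.07105332, -0.00361969]), 'finger_force': 0.0, 'opening': 0.9990190110684565} 0.019
```

View pics/scene0.png

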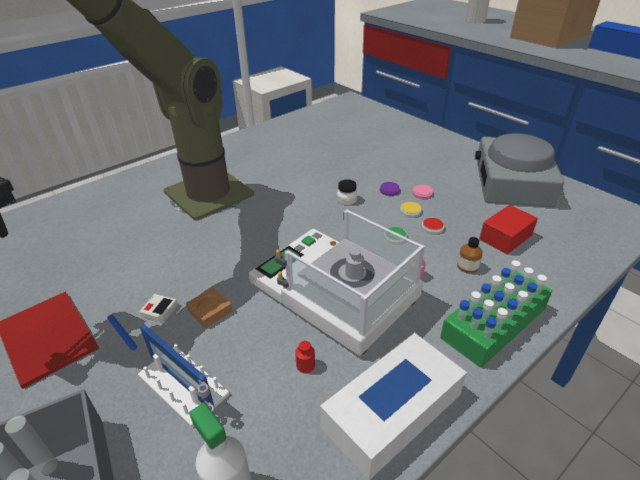

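View pics/top0.png

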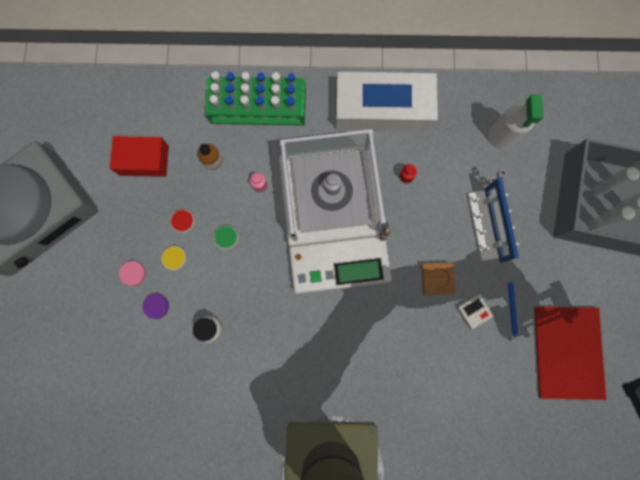

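The three dishes in top0 are red (181,220), yellow (173,258) and green (225,236). There is no orange one. The decoys are the pink dish (132,273), the purple dish (155,306), the pink weight (258,182) and the red weight (409,172). The steel weight on the pan is at (331,183). Next I enlarge a crop to confirm these and to find the balance, rack and stand geometry.

```bash
python3 - <<'E'
from h import *
s=snap('top');i=s['img'][:,:,::-1]
cv2.imwrite('pics/c1.png',cv2.resize(i[120:310,265:530],None,fx=3,fy=3,interpolation=cv2.INTER_CUBIC))
hsv=cv2.cvtColor(s['img'],cv2.COLOR_RGB2HSV)
m=((hsv[...,1]>110)&(hsv[...,2]>80)).astype(np.uint8)
n,l,st,c=cv2.connectedComponentsWithStats(m)
for k in range(1,n):
    if st[k,4]>40:
        print(st[k].tolist(),c[k].round(1),hsv[l==k].mean(0).round(),plane(s,*c[k],0.015).round(4))
s=snap('scene');i=s['img'][:,:,::-1]
cv2.imwrite('pics/c2.png',cv2.resize(i[200:400,130:435],None,fx=2.6,fy=2.6,interpolation=cv2.INTER_CUBIC))
hsv=cv2.cvtColor(s['img'],cv2.COLOR_RGB2HSV)
m=((hsv[...,1]>110)&(hsv[...,2]>80)).astype(np.uint8)
n,l,st,c=cv2.connectedComponentsWithStats(m)
print('scene')
for k in range(1,n):
    if st[k,4]>40:
        print(st[k].tolist(),c[k].round(1),hsv[l==k].mean(0).round(),plane(s,*c[k],0.015).round(4))
E
```

```text
[205, 72, 100, 53, 3313] [257.7 101.6] [ 75. 163. 117.] [0.8728 0.2    0.015 ]
[364, 85, 47, 21, 983] [386.9  95. ] [108. 166. 117.] [ 0.8962 -0.1267  0.015 ]
[531, 95, 12, 25, 260] [536.4 106.5] [ 68. 158. 118.] [ 0.8717 -0.5034  0.015 ]
[110, 136, 58, 40, 2159] [138.6 155.7] [  1. 206. 143.] [0.7248 0.4897 0.015 ]
[198, 145, 20, 19, 216] [209.1 155.8] [ 14. 178. 106.] [0.7277 0.3146 0.015 ]
[401, 164, 16, 19, 231] [408.3 172.8] [  1. 189. 140.] [ 0.6923 -0.1785  0.015 ]
[251, 174, 11, 14, 69] [254.9 179.1] [172. 112. 189.] [0.6696 0.1984 0.015 ]
[497, 178, 21, 80, 311] [507.3 217.1] [108. 159. 111.] [ 0.5851 -0.4169  0.015 ]
[171, 210, 22, 21, 375] [181.4 220.1] [  1. 197. 160.] [0.5637 0.3722 0.015 ]
[215, 226, 21, 21, 347] [225.2 236.2] [ 68. 161. 126.] [0.5261 0.2641 0.015 ]
[162, 246, 23, 23, 406] [172.9 257.4] [ 25. 197. 180.] [0.4724 0.3865 0.015 ]
[338, 261, 41, 20, 621] [358.4 271. ] [ 67. 119. 104.] [ 0.4477 -0.0572  0.015 ]
[121, 263, 23, 21, 388] [132.1 273. ] [172. 112. 193.] [0.4334 0.4808 0.015 ]
[422, 263, 33, 31, 879] [438.2 278.2] [ 14. 143.  98.] [ 0.434  -0.2463 
[... 1916 characters left out ...]
034] [208.8 307. ] [ 14. 126. 109.] [ 0.4366 -0.2463  0.015 ]
[0, 292, 99, 96, 5584] [ 45.2 338.6] [  1. 182. 137.] [ 0.2891 -0.5522  0.015 ]
[558, 296, 57, 91, 243] [585.5 345.1] [109. 146.  83.] [1.029  0.2739 0.015 ]
[108, 315, 29, 35, 290] [122.  332.3] [110. 171. 107.] [ 0.3794 -0.4227  0.015 ]
[140, 324, 68, 60, 793] [170.4 353.3] [109. 153. 118.] [ 0.4978 -0.3697  0.015 ]
[296, 341, 19, 32, 512] [305. 357.] [  1. 183. 142.] [ 0.683 -0.17   0.015]
[359, 359, 72, 62, 2061] [394.4 389. ] [108. 158. 138.] [ 0.8483 -0.0902  0.015 ]
[163, 364, 26, 25, 88] [175.5 376.2] [108. 144. 116.] [ 0.5546 -0.3872  0.015 ]
[190, 394, 36, 54, 951] [207.5 423.4] [ 71. 142. 128.] [ 0.6814 -0.3898  0.015 ]
```

View pics/c1.png

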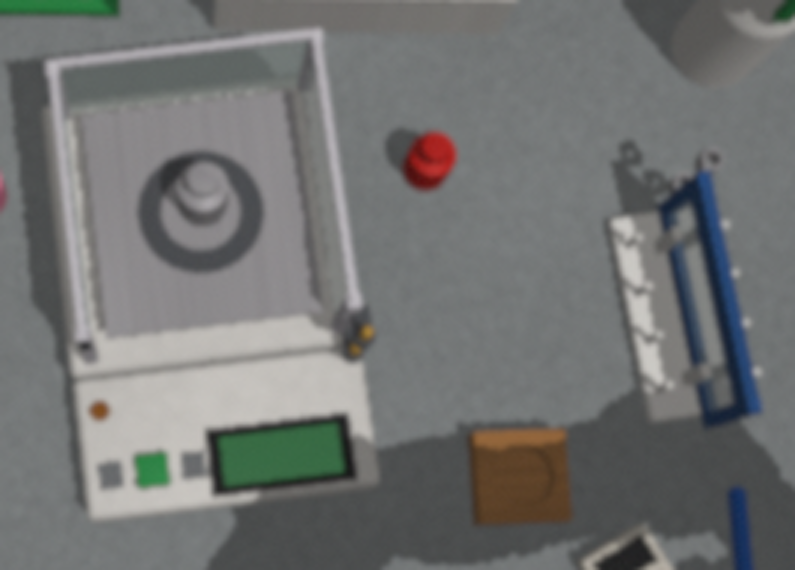

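View pics/c2.png

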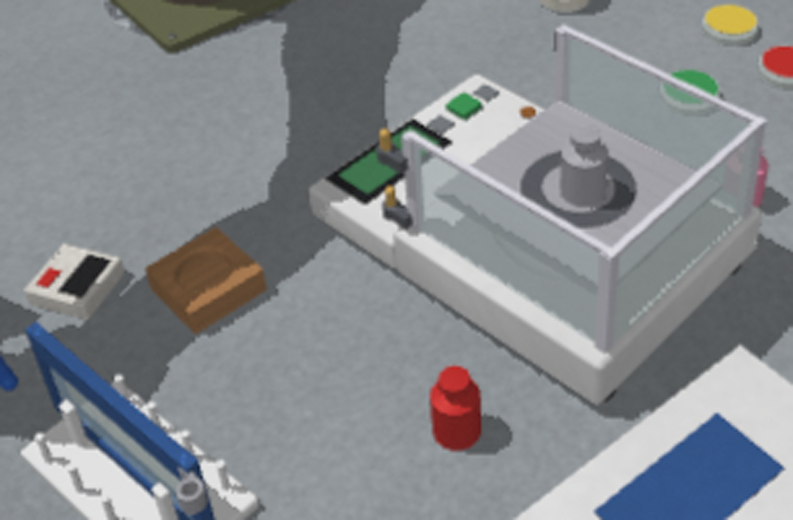

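c1 shows the grey steel weight at (205,180), which is the one meant, and the red one at (432,160), which is a decoy. The stand is at (520,475) and the brass pins are at (360,340). The door is in the rack at (720,290), with its knuckles at the far end. c2 confirms this. Next I fit the poses of the balance, rack and stand.

```bash
cat > fit.py <<'E'
from h import *
from scipy.optimize import least_squares
def T(p,q): # p=(x,y,yaw)
    q=np.array(q)/1000;c,s=np.cos(p[2]),np.sin(p[2])
    return np.array([p[0]+c*q[0]-s*q[1],p[1]+s*q[0]+c*q[1],q[2]])
def fit(cor,x0,loss='soft_l1',**k):
    f=lambda p:np.concatenate([np.array(proj(s,T(p,q)))-uv for s,q,uv in cor])
    o=least_squares(f,x0,loss=loss);return o.x,f(o.x).reshape(-1,2).round(1)
E
python3 - <<'E'
from fit import *
t=snap('top');s=snap('scene')
a=lambda x,y:np.array([(x+.5)/3-.5+265,(y+.5)/3-.5+120])
b=lambda x,y:np.array([(x+.5)/2.6-.5+130,(y+.5)/2.6-.5+200])
for nm,c,roi in(('t',t,(215,245,370,395)),('s',s,(240,300,265,300))):
    h=cv2.cvtColor(c['img'],cv2.COLOR_RGB2HSV);y0,y1,x0,x1=roi
    m=((h[...,0]>10)&(h[...,0]<28)&(h[...,1]>100)&(h[...,2]>70)).astype(np.uint8)
    z=np.zeros_like(m);z[y0:y1,x0:x1]=m[y0:y1,x0:x1]
    n,l,st,ce=cv2.connectedComponentsWithStats(z);print(nm,st[1:].tolist(),ce[1:].round(1).tolist())
cor=[(t,(-186,60,52),(315.2,276.1)),(s,(-186,60,52),(308,240)),
(t,(106,98,160),a(45,62)),(t,(106,-98,160),a(322,30)),
(s,(106,98,160),b(764,121)),(s,(106,-98,160),b(612,252)),(s,(-100,-101,160),b(404,133))]
p,e=fit(cor,[.6,.0,.1]);print('bal',p,np.degrees(p[2]),e.tolist())
for q in[(0,0,95),(-117,-103,158),(-117,-103,96),(-186,60,53),(-219,114,45)]:print(q,T(p,q).round(4),np.round(proj(t,T(p,q)),1),np.round(proj(s,T(p,q)),1))
# stand
cor=[(s,x,b(*y)) for x,y in[((-36,-36,26),(148,276)),((-36,36,26),(214,229)),((36,36,26),(265,272)),((36,-36,26),(194,309))]]
cor+=[(t,x,a(*y)) for x,y in[((-36,36,26),(478,524)),((-36,-36,26),(570,521)),((36,36,26),(474,444)),((36,-36,26),(566,443))]]
print('stand',fit(cor,[.43,-.25,0]))
# door top: ends of top rail at z=104
cor=[(t,(-5,-93,104),a(710,174)),(t,(-5,93,104),a(760,410)),(t,(5,-93,104),a(697,177)),(t,(5,93,104),a(745,414)),
(s,(5,93,104),b(38,325)),(s,(-5,93,104),b(28,333)),(s,(5,-93,104),b(200,462)) ]
print('door',fit(cor,[.58,-.4,1.7]))
# weight knob
print('w',plane(t,*a(204,172),.159),plane(s,*b(589,142),.159))
E
```

```text
t [[385, 229, 4, 4, 16], [382, 235, 3, 3, 9]] [[386.5, 230.5], [383.0, 236.0]]
s [[276, 250, 5, 8, 28], [278, 271, 4, 8, 24]] [[277.6, 253.1], [279.8, 274.6]]
bal [0.62323474 0.01243873 0.13967295] 8.00267073493813 [[-0.7, -0.1], [0.0, -1.2], [0.5, -0.2], [-2.3, 0.0], [-0.5, -0.2], [0.2, 1.1], [-0.9, 0.6]]
(0, 0, 95) [0.6232 0.0124 0.095 ] [330.7 189.9] [352.1 271.1]
(-117, -103, 158) [ 0.5217 -0.1058  0.158 ] [386.5 229.5] [277.7 249.2]
(-117, -103, 96) [ 0.5217 -0.1058  0.096 ] [382.9 234.7] [279.7 271.4]
(-186, 60, 53) [0.4307 0.046  0.053 ] [314.5 275.9] [308.  238.5]
(-219, 114, 45) [0.3905 0.0948 0.045 ] [292.9 293.4] [312.8 226.1]
stand (array([ 0.4326726 , -0.24418927,  0.0562085 ]), array([[-1.4, -3.9],
       [ 0.5, -1.6],
       [-1. , -2. ],
       [-1.4,  0.9],
       [ 0.2,  0. ],
       [ 0.3, -0.2],
       [-0.7, -4. ],
       [-0.9, -4.8]]))
door (array([ 0.56827172, -0.38233794,  1.72676628]), array([[-0. , -2.1],
       [ 0.2,  0.1],
       [-0. , -2.5],
       [ 0.7, -0.7],
       [ 0.1, -1.8],
       [-0.6, -1.8],
       [-0.4, -0.9]]))
w [0.63397005 0.00914405 0.159     ] [0.64177347 0.00376085 0.159     ]
```

```bash
cat >> h.py <<'E'
def pose():
    st=sensors.get_state();M=R.from_quat(st['eef_rot']).as_matrix()
    return st,np.array(st['tool_pos']),M
def go(target,phi=None):
    """report tool-z turn (deg), then shift (cm) in the tool frame after the turn"""
    st,p,M=pose();cur=np.degrees(np.arctan2(M[1,0],M[0,0]));phi=cur if phi is None else phi
    f=np.radians(phi);N=np.array([[np.cos(f),np.sin(f),0],[np.sin(f),-np.cos(f),0],[0,0,-1]]).T if 0 else np.array([[np.cos(f),np.sin(f),0],[np.sin(f),-np.cos(f),0],[0,0,-1.]])
    d=N.T@(np.array(target)-p)*100
    tilt=np.degrees(np.arccos(-M[2,2]))
    print('t',round(st['clock'],2),'pos',p.round(4),'phi',round(cur,2),'tilt',round(tilt,2),'turnz',round((cur-phi+180)%360-180,2),'shift',d.round(2),'F',np.round(st['contact_force'],1),'open',round(st['opening'],3))
E
python3 -c "
from h import *
go([.637,.006,.30],98)"
```

```text
t 0.35 pos [ 0.2387 -0.5775  0.2576] phi 22.45 tilt 0.02 turnz -75.55 shift [52.24 47.57 -4.24] F [-0.1 -0.6  0.1] open 1.003
```

>>> step_arm([
  [[0,0,-0.5],[0,0,-9.4]],
  [[0,0,-0.5],[0,0,-9.4]],
  [[0,0,-0.5],[0,0,-9.4]],
  [[0,0,-0.5],[0,0,-9.4]],
  [[0,0,-0.5],[0,0,-9.4]],
  [[0,0,-0.5],[0,0,-9.4]],
  [[0,0,-0.5],[0,0,-9.4]],
  [[0,0,-0.5],[0,0,-9.4]],
  [[3.5,3.2,0],[0,0,0]],
  [[3.5,3.2,0],[0,0,0]],
  [[3.5,3.2,0],[0,0,0]],
  [[3.5,3.2,0],[0,0,0]],
], claw=1)

```text
clock: 1.85
tool_pos: [0.3475, -0.4207, 0.2979]
eef_rot: [0.659, 0.753, -0.0, 0.0]
contact_force: [0.7, -0.5, 0.6]
opening: 0.999
finger_force: 0.0
```

>>> step_arm([
  [[3.5,3.2,0],[0,0,0]],
  [[3.5,3.2,0],[0,0,0]],
  [[3.5,3.2,0],[0,0,0]],
  [[3.5,3.2,0],[0,0,0]],
  [[3.5,3.2,0],[0,0,0]],
  [[3.5,3.2,0],[0,0,0]],
  [[3.5,3.2,0],[0,0,0]],
  [[3.5,3.2,0],[0,0,0]],
  [[3.5,3.2,0],[0,0,0]],
  [[3.5,3.2,0],[0,0,0]],
  [[0,0,0],[0,0,0]],
  [[0,0,0],[0,0,0]],
])

```text
clock: 3.35
tool_pos: [0.617, -0.0333, 0.2974]
eef_rot: [0.659, 0.753, -0.001, 0.0]
contact_force: [0.4, -0.8, 0.5]
opening: 1.0
finger_force: 0.0
```

```bash
python3 - <<'E'
from fit import *
go([.637,.006,.22],98)
w=snap('wrist','w1.png');st,p,M=pose()
print('cam in tool',(M.T@(np.array(w['position'])-p)).round(4),(M.T@rot(w)).round(3).tolist())
print(np.round(proj(w,[.637,.006,.159],True)))
E
```

```text
t 3.35 pos [ 0.617  -0.0333  0.2974] phi 97.62 tilt 0.1 turnz -0.38 shift [3.62 2.53 7.74] F [ 0.4 -0.8  0.5] open 1.0
cam in tool [ 0.0741 -0.     -0.1263] [[0.001, -0.959, -0.282], [1.0, 0.0, 0.002], [-0.002, -0.282, 0.959]]
[356. 180.]
```

View pics/w1.png

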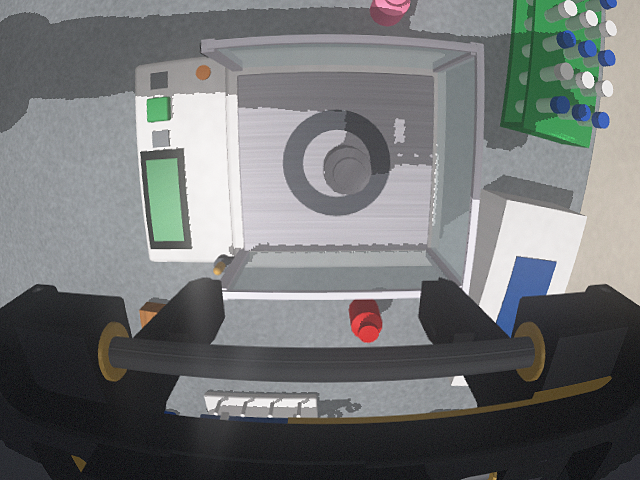

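The wrist view shows the steel knob at about (349,169). The ring centre is at about (336,162), and the decoys sit outside the shield.

```bash
python3 - <<'E'
from fit import *
w=snap('wrist');t=snap('top');s=snap('scene')
for uv in [(336,162.5),(283,162.5),(389,162.5)]:print(plane(w,*uv,.095,True).round(4))
print('knob w',plane(w,350,169,.159,True).round(4))
a=lambda x,y:((x+.5)/3-.5+265,(y+.5)/3-.5+120)
b=lambda x,y:((x+.5)/2.6-.5+130,(y+.5)/2.6-.5+200)
print(plane(t,*a(204,174),.159).round(4))
print('tri',tri(ray(w,350,169,True),ray(t,*a(204,174)),ray(s,*b(588,143))).round(4))
g=cv2.cvtColor(w['img'],cv2.COLOR_RGB2GRAY)
cv2.imwrite('pics/w1c.png',cv2.resize(g[100:230,270:400],None,fx=4,fy=4,interpolation=cv2.INTER_CUBIC))
p=[.62323,.01244,.13967]
for q in[(-186,60,53),(-117,-103,158.5),(106,98,160),(106,-98,160)]:print(q,np.round(proj(w,T(p,q),True),1))
E
```

```text
[0.6243 0.0103 0.095 ]
[0.5778 0.0044 0.095 ]
[0.6712 0.0172 0.095 ]
knob w [0.6315 0.0126 0.159 ]
[0.6325 0.0091 0.159 ]
tri [0.634  0.0104 0.1496]
(-186, 60, 53) [154.8 107. ]
(-117, -103, 158.5) [195.4 297.5]
(106, 98, 160) [479.7  42.6]
(106, -98, 160) [465.8 290. ]
```

View pics/w1c.png

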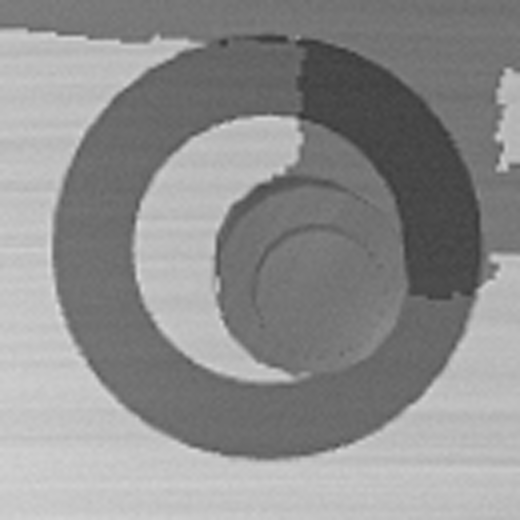

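```bash
python3 - <<'E'
from fit import *
w=snap('wrist')
k=plane(w,352.4,174.9,.159,True);b=plane(w,270+312/4,100+276/4,.139,True);print(k,b, plane(w,336.7,161.9,.095,True))
go([k[0],k[1],.153],98)
E
```

```text
[0.63410334 0.0086259  0.159     ] [0.63209974 0.01043519 0.139     ] [0.62511402 0.0109941  0.095     ]
t 3.6 pos [ 0.6171 -0.0339  0.2978] phi 97.53 tilt 0.05 turnz -0.47 shift [ 3.97  2.28 14.48] F [-0.6 -0.4  0.1] open 0.995
```

>>> step_arm([
  [[2,1.1,0.5],[0,0,-0.5]],
  [[2,1.1,0.5],[0,0,0]],
  [[0,0,2.5],[0,0,0]],
  [[0,0,2.5],[0,0,0]],
  [[0,0,2.5],[0,0,0]],
  [[0,0,2.5],[0,0,0]],
  [[0,0,2],[0,0,0]],
  [[0,0,2],[0,0,0]],
  [[0,0,1.5],[0,0,0]],
  [[0,0,0],[0,0,0]],
])

```text
clock: 4.85
tool_pos: [0.6331, 0.0097, 0.1318]
eef_rot: [0.655, 0.755, -0.001, -0.001]
contact_force: [-0.4, 0.0, 0.1]
opening: 1.004
finger_force: 0.0
```

>>> step_arm([
  [[0,0,0],[0,0,0]],
  [[0,0,0],[0,0,0]],
  [[0,0,0],[0,0,0]],
  [[0,0,0],[0,0,0]],
  [[0,0,0],[0,0,0]],
  [[0,0,0],[0,0,0]],
  [[0,0,0],[0,0,0]],
], claw=-1, grip_force=30)

```text
clock: 5.72
tool_pos: [0.6319, 0.01, 0.1327]
eef_rot: [0.655, 0.756, -0.002, -0.001]
contact_force: [-5.8, -0.4, 5.1]
opening: 0.424
finger_force: 30.0
```

```bash
python3 - <<'E'
from fit import *
go([.4326,-.244,.25],30)
s=snap('scene');i=s['img'][:,:,::-1]
cv2.imwrite('pics/c3.png',cv2.resize(i[220:330,180:400],None,fx=3.5,fy=3.5,interpolation=cv2.INTER_CUBIC))
E
```

```text
t 5.72 pos [0.6319 0.01   0.1327] phi 98.15 tilt 0.23 turnz 68.15 shift [-29.96  12.03 -11.73] F [-5.8 -0.4  5.1] open 0.424
```

View pics/c3.png

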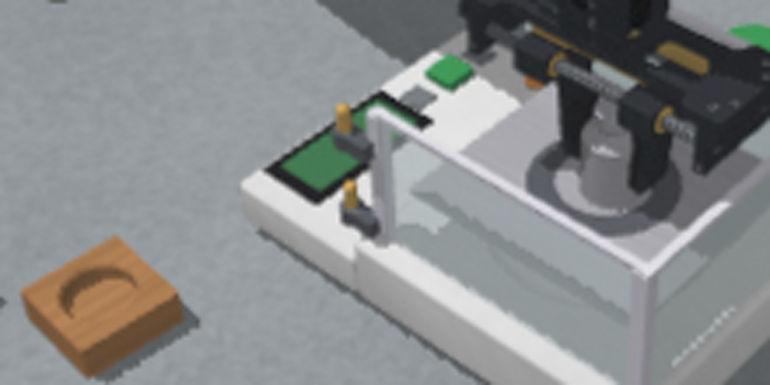

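The weight is gripped; an opening of 37 mm fits the 38 mm body. The lit stand's top corners in c3 are (22,297), (117,237), (182,295) and (90,358).

```bash
python3 - <<'E'
from fit import *
s=snap('scene');t=snap('top')
b=lambda x,y:np.array([(x+.5)/3.5-.5+180,(y+.5)/3.5-.5+220])
a=lambda x,y:np.array([(x+.5)/3-.5+265,(y+.5)/3-.5+120])
cor=[(s,x,b(*y)) for x,y in[((-36,-36,26),(22,297)),((-36,36,26),(117,237)),((36,36,26),(182,295)),((36,-36,26),(90,360))]]
p,e=fit(cor,[.43,-.25,0]);print(p,e.tolist())
cor+=[(t,x,a(*y)) for x,y in[((-36,36,26),(478,524)),((-36,-36,26),(570,521)),((36,36,26),(472,430)),((36,-36,26),(568,430))]]
p,e=fit(cor,[.43,-.25,0]);print(p,e.tolist())
go([p[0],p[1],.245],98)
E
```

```text
[ 0.44004351 -0.24546747  0.09190699] [[0.2, 0.2], [-0.2, 0.7], [0.4, -0.1], [-0.4, -0.8]]
[ 0.43505219 -0.24455445  0.05013201] [[-0.3, -2.0], [-0.0, -0.6], [-0.6, -0.8], [-2.2, -2.3], [0.2, -1.1], [0.4, -1.1], [0.2, -0.4], [-1.4, -1.4]]
t 5.88 pos [0.6319 0.01   0.1327] phi 98.15 tilt 0.23 turnz 0.15 shift [-22.46 -23.04 -11.23] F [-5.1 -0.2  5.6] open 0.418
```

>>> step_arm([
  [[0,0,-0.5],[0,0,0]],
  [[0,0,-1.5],[0,0,0]],
  [[0,0,-2.5],[0,0,0]],
  [[0,0,-2.5],[0,0,0]],
  [[0,0,-2.5],[0,0,0]],
  [[0,0,-2],[0,0,0]],
])

```text
clock: 6.62
tool_pos: [0.6343, 0.0104, 0.2496]
eef_rot: [0.655, 0.756, 0.001, 0.001]
contact_force: [-0.4, -0.3, -4.8]
opening: 0.422
finger_force: 30.0
```

>>> step_arm([
  [[-1,-1,0],[0,0,0]],
  [[-2.5,-2.5,0],[0,0,0]],
  [[-2.5,-2.5,0],[0,0,0]],
  [[-2.5,-2.5,0],[0,0,0]],
  [[-2.5,-2.5,0],[0,0,0]],
  [[-2.5,-2.5,0],[0,0,0]],
  [[-2.5,-2.5,0],[0,0,0]],
  [[-2.5,-2.5,0],[0,0,0]],
  [[-2.5,-2.5,0],[0,0,0]],
  [[-1.4,-2.1,0],[0,0,0]],
  [[0,0,0],[0,0,0]],
  [[0,0,0],[0,0,0]],
])

```text
clock: 8.12
tool_pos: [0.4369, -0.2438, 0.2476]
eef_rot: [0.655, 0.756, 0.0, 0.0]
contact_force: [0.4, -0.5, -5.9]
opening: 0.421
finger_force: 30.0
```

```bash
python3 - <<'E'
from fit import *
w=snap('wrist','w2.png')
go([.437,-.245,.25],98)
c=[]
for n in ['top','scene']:
    s=snap(n);h=cv2.cvtColor(s['img'],cv2.COLOR_RGB2HSV)
    m=((h[...,0]>8)&(h[...,0]<20)&(h[...,1]>90)&(h[...,2]>60)).astype(np.uint8)
    q,l,st,ce=cv2.connectedComponentsWithStats(m)
    for k in range(1,q):
        if st[k,4]>300:print(n,st[k].tolist(),ce[k].round(1))
E
```

```text
t 8.18 pos [ 0.4374 -0.2434  0.2477] phi 98.22 tilt 0.06 turnz 0.22 shift [-0.15 -0.06 -0.23] F [ 0.8  0.2 -4.8] open 0.422
top [422, 263, 33, 32, 971] [437.7 278.3]
scene [511, 0, 89, 47, 3278] [553.3  20.3]
scene [186, 288, 46, 39, 1065] [208.9 307. ]
```

View pics/w2.png

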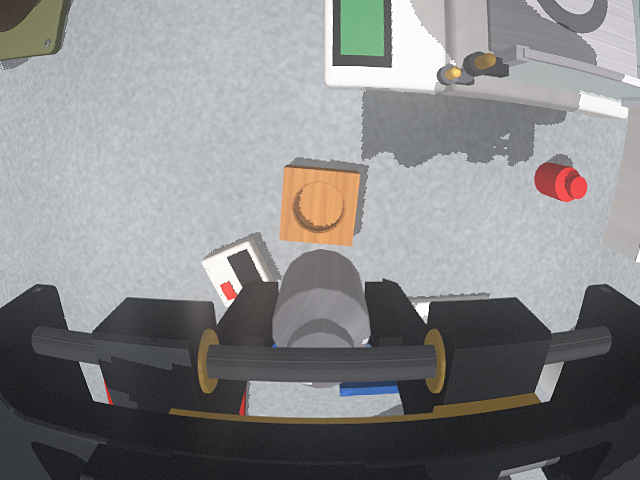

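w2 shows the stand at (320,206) and the held weight straight in the jaws.

```bash
python3 - <<'E'
from fit import *
w=snap('wrist')
k=plane(w,319.6,206,.026,True);print(k)
for uv in[(285,166),(360,172),(354,246),(280,239)]:print(plane(w,*uv,.026,True))
go([k[0],k[1],.055],98)
E
```

```text
[ 0.43660667 -0.2434716   0.026     ]
[ 0.39897366 -0.20988032  0.026     ]
[ 0.46959669 -0.20544133  0.026     ]
[ 0.47594426 -0.27846705  0.026     ]
[ 0.4027401  -0.28167593  0.026     ]
t 8.32 pos [ 0.4375 -0.2434  0.2477] phi 98.25 tilt 0.04 turnz 0.25 shift [ 0.   -0.09 19.27] F [ 0.3  0.9 -4. ] open 0.422
```

>>> step_arm([
  [[0,-0.1,1.5],[0,0,0]],
  [[0,0,2.5],[0,0,0]],
  [[0,0,2.5],[0,0,0]],
  [[0,0,2.5],[0,0,0]],
  [[0,0,2.5],[0,0,0]],
  [[0,0,2.5],[0,0,0]],
  [[0,0,2.5],[0,0,0]],
  [[0,0,1.5],[0,0,0]],
  [[0,0,1.0],[0,0,0]],
  [[0,0,0.3],[0,0,0]],
  [[0,0,0.2],[0,0,0]],
  [[0,0,0],[0,0,0]],
])

```text
clock: 9.82
tool_pos: [0.4361, -0.2445, 0.0531]
eef_rot: [0.655, 0.756, 0.0, 0.0]
contact_force: [0.1, -0.0, -4.8]
opening: 0.425
finger_force: 30.0
```

>>> step_arm([
  [[0,0,0.15],[0,0,0]],
  [[0,0,0.1],[0,0,0]],
  [[0,0,0],[0,0,0]],
])

```text
clock: 10.2
tool_pos: [0.4362, -0.2445, 0.0516]
eef_rot: [0.655, 0.756, -0.0, 0.001]
contact_force: [-1.3, 0.8, 7.8]
opening: 0.424
finger_force: 30.0
```

>>> step_arm([
  [[0,0,0],[0,0,0]],
  [[0,0,0],[0,0,0]],
  [[0,0,0],[0,0,0]],
  [[0,0,0],[0,0,0]],
  [[0,0,-2],[0,0,0]],
  [[0,0,-3],[0,0,0]],
  [[0,0,-3],[0,0,0]],
  [[0,0,-3],[0,0,0]],
  [[0,0,-3],[0,0,0]],
  [[0,0,-3],[0,0,0]],
  [[0,0,0],[0,0,0]],
], claw=1)

```text
clock: 11.58
tool_pos: [0.4369, -0.2448, 0.2219]
eef_rot: [0.655, 0.755, 0.001, 0.002]
contact_force: [0.4, -0.4, -1.2]
opening: 1.001
finger_force: 0.0
```

```bash
cat > dish.py <<'E'
from h import *
def dishes(n):
    s=snap(n);h=cv2.cvtColor(s['img'],cv2.COLOR_RGB2HSV);o={}
    for nm,lo,hi in(('red',0,4),('orange',7,17),('yellow',20,32),('green',58,78)):
        m=((h[...,0]>=lo)&(h[...,0]<=hi)&(h[...,1]>110)&(h[...,2]>80)).astype(np.uint8)
        q,l,st,ce=cv2.connectedComponentsWithStats(m)
        for k in range(1,q):
            x,y,w,hh,A=st[k]
            P=plane(s,*ce[k],.015,n=='wrist')
            if A>60 and .3<P[0]<.66 and P[1]>.17: print(n,nm,st[k].tolist(),P.round(4))
    return s
E
python3 - <<'E'
from dish import *
dishes('top');s=dishes('scene');go([.526,.264,.25],98)
i=s['img'][:,:,::-1]
cv2.imwrite('pics/c4.png',cv2.resize(i[220:340,150:290],None,fx=4,fy=4,interpolation=cv2.INTER_CUBIC))
E
```

```text
top red [171, 210, 22, 21, 376] [0.5638 0.3721 0.015 ]
top yellow [162, 246, 23, 23, 407] [0.4725 0.3865 0.015 ]
top green [215, 226, 21, 21, 348] [0.5259 0.264  0.015 ]
scene red [424, 218, 20, 12, 186] [0.5662 0.3718 0.015 ]
scene yellow [402, 202, 19, 11, 160] [0.4746 0.3864 0.015 ]
scene green [389, 227, 17, 9, 72] [0.5251 0.2781 0.015 ]
t 11.68 pos [ 0.4354 -0.2445  0.2198] phi 98.13 tilt 0.04 turnz 0.13 shift [49.09 16.05 -3.02] F [ 0.4  0.3 -0.7] open 1.0
```

View pics/c4.png

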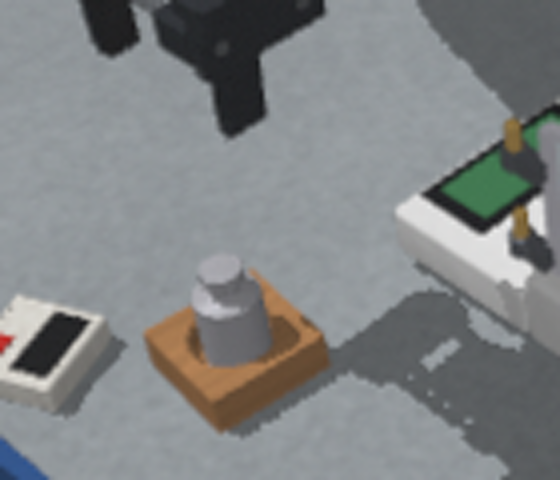

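The weight stands upright in the recess. Next is the green dish.

>>> step_arm([
  [[2,0.5,-2],[0,0,0]],
  [[4.3,1.4,-1],[0,0,0]],
  [[4.3,1.4,0],[0,0,0]],
  [[4.3,1.4,0],[0,0,0]],
  [[4.3,1.4,0],[0,0,0]],
  [[4.3,1.4,0],[0,0,0]],
  [[4.3,1.4,0],[0,0,0]],
  [[4.3,1.4,0],[0,0,0]],
  [[4.3,1.4,0],[0,0,0]],
  [[4.3,1.4,0],[0,0,0]],
  [[4,1.4,0],[0,0,0]],
  [[3,1.4,0],[0,0,0]],
])

```text
clock: 13.18
tool_pos: [0.5248, 0.2521, 0.2484]
eef_rot: [0.654, 0.756, -0.001, -0.001]
contact_force: [-0.3, -0.5, -1.1]
opening: 0.997
finger_force: 0.0
```

>>> step_arm([
  [[0,0,2],[0,0,0]],
  [[0,0,2],[0,0,0]],
  [[0,0,2],[0,0,0]],
  [[0,0,0],[0,0,0]],
])

```text
clock: 13.68
tool_pos: [0.524, 0.2493, 0.1874]
eef_rot: [0.655, 0.756, -0.003, -0.001]
contact_force: [1.0, -0.2, -0.3]
opening: 0.998
finger_force: 0.0
```

```bash
python3 - <<'E'
from dish import *
dishes('wrist');go([.526,.264,.022],98)
E
```

```text
wrist red [362, 46, 67, 66, 3423] [0.5652 0.3714 0.015 ]
wrist yellow [251, 13, 68, 64, 3411] [0.4748 0.3858 0.015 ]
wrist green [296, 169, 66, 64, 3269] [0.5273 0.2643 0.015 ]
t 13.72 pos [0.5248 0.2499 0.1887] phi 98.17 tilt 0.19 turnz 0.17 shift [ 1.38  0.32 16.67] F [-0.1  0.2 -0. ] open 0.995
```

>>> step_arm([
  [[0.7,0.2,2],[0,0,0]],
  [[0.7,0.2,2.5],[0,0,0]],
  [[0,0,2.5],[0,0,0]],
  [[0,0,2.5],[0,0,0]],
  [[0,0,2.5],[0,0,0]],
  [[0,0,2],[0,0,0]],
  [[0,0,1.6],[0,0,0]],
  [[0,0,1],[0,0,0]],
  [[0,0,0],[0,0,0]],
])

```text
clock: 14.85
tool_pos: [0.5274, 0.2647, 0.0237]
eef_rot: [0.655, 0.756, -0.0, -0.0]
contact_force: [0.1, 0.1, 1.0]
opening: 1.002
finger_force: 0.0
```

>>> step_arm([
  [[0,0,0],[0,0,0]],
  [[0,0,0],[0,0,0]],
  [[0,0,0],[0,0,0]],
  [[0,0,0],[0,0,0]],
  [[0,0,0],[0,0,0]],
], claw=-1, grip_force=12)

```text
clock: 15.48
tool_pos: [0.5279, 0.2648, 0.0246]
eef_rot: [0.655, 0.756, 0.0, 0.0]
contact_force: [0.7, -0.1, 4.9]
opening: 0.678
finger_force: 12.0
```

```bash
python3 -c "
from h import *
go([.6243,.0117,.24],98)"
```

```text
t 15.47 pos [0.5279 0.2648 0.0246] phi 98.14 tilt 0.04 turnz 0.14 shift [-26.41   6.02 -21.54] F [ 0.7 -0.1  4.9] open 0.678
```

>>> step_arm([
  [[0,0,-1],[0,0,0]],
  [[0,0,-3],[0,0,0]],
  [[0,0,-4],[0,0,0]],
  [[0,0,-4],[0,0,0]],
  [[0,0,-4],[0,0,0]],
  [[-1,0,-4],[0,0,0]],
  [[-3,0.8,-1.5],[0,0,0]],
  [[-4,1,0],[0,0,0]],
  [[-4,1,0],[0,0,0]],
  [[-4,1,0],[0,0,0]],
  [[-4,1,0],[0,0,0]],
  [[-4,1,0],[0,0,0]],
])

```text
clock: 16.98
tool_pos: [0.6191, 0.034, 0.2395]
eef_rot: [0.655, 0.756, -0.0, -0.0]
contact_force: [0.1, 1.0, -0.1]
opening: 0.676
finger_force: 12.0
```

>>> step_arm([
  [[-2.4,0.2,0],[0,0,0]],
  [[0,0,0],[0,0,0]],
  [[0,0,0],[0,0,0]],
])

```text
clock: 17.35
tool_pos: [0.6239, 0.0139, 0.2395]
eef_rot: [0.654, 0.756, 0.0, -0.001]
contact_force: [0.9, -0.2, -0.6]
opening: 0.676
finger_force: 12.0
```

```bash
python3 - <<'E'
from h import *
w=snap('wrist')
# ring: dark/gray ring, fit circle from Hough near the predicted place
u,v=proj(w,[.6243,.0117,.095],True);print('pred',u,v)
g=cv2.cvtColor(w['img'],cv2.COLOR_RGB2GRAY)
cv2.imwrite('pics/w3.png',w['img'][:,:,::-1])
h=cv2.cvtColor(w['img'],cv2.COLOR_RGB2HSV)
m=((h[...,0]>=58)&(h[...,0]<=78)&(h[...,1]>110)&(h[...,2]>80)).astype(np.uint8)
q,l,st,ce=cv2.connectedComponentsWithStats(m)
for k in range(1,q):
    if st[k,4]>150:print(st[k],ce[k].round(1))
go([.6243,.0117,.120],98)
E
```

```text
pred 321.0296491151152 230.1077686459265
[ 516    0  111  198 9579] [563.4 101.9]
[111 142  22  28 533] [121.4 155.8]
[ 258  253  129   95 9108] [327.1 306. ]
t 17.4 pos [0.6239 0.0143 0.2395] phi 98.31 tilt 0.09 turnz 0.31 shift [-0.26  0.   11.95] F [-0.   1.  -0.2] open 0.677
```

View pics/w3.png

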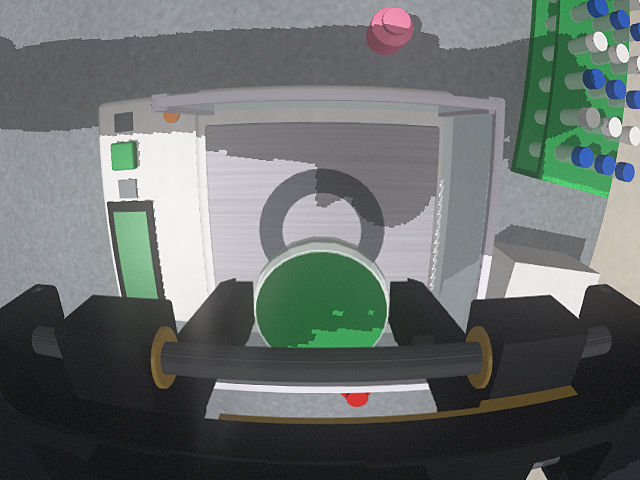

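w3 shows the held green dish level at (322,306). The ring is centred at (322,230), as predicted. Now I lower it.

>>> step_arm([
  [[-0.2,0,1.5],[0,0,0]],
  [[0,0,2.5],[0,0,0]],
  [[0,0,2.5],[0,0,0]],
  [[0,0,2.5],[0,0,0]],
  [[0,0,1.5],[0,0,0]],
  [[0,0,0.8],[0,0,0]],
  [[0,0,0.4],[0,0,0]],
  [[0,0,0.2],[0,0,0]],
  [[0,0,0],[0,0,0]],
])

```text
clock: 18.52
tool_pos: [0.625, 0.01, 0.1207]
eef_rot: [0.655, 0.756, 0.0, 0.0]
contact_force: [-0.4, 0.0, 0.6]
opening: 0.675
finger_force: 12.0
```

>>> step_arm([
  [[0.1,0,0.2],[0,0,0]],
  [[0,0,0],[0,0,0]],
])

```text
clock: 18.77
tool_pos: [0.6252, 0.0104, 0.1196]
eef_rot: [0.655, 0.755, 0.0, 0.001]
contact_force: [-0.8, -1.5, 7.4]
opening: 0.672
finger_force: 12.0
```

>>> step_arm([
  [[0,0,0],[0,0,0]],
  [[0,0,0],[0,0,0]],
  [[0,0,-0.5],[0,0,0]],
  [[0,0,-2],[0,0,0]],
  [[0,0,-3],[0,0,0]],
  [[0,0,-3],[0,0,0]],
  [[0,0,-3],[0,0,0]],
  [[0,0,0],[0,0,0]],
  [[0,0,0],[0,0,0]],
], claw=1)

```text
clock: 19.9
tool_pos: [0.6242, 0.0108, 0.2333]
eef_rot: [0.655, 0.756, -0.0, 0.0]
contact_force: [1.1, 0.3, -0.3]
opening: 1.0
finger_force: 0.0
```

```bash
python3 - <<'E'
from h import *
w=snap('wrist')
h=cv2.cvtColor(w['img'],cv2.COLOR_RGB2HSV)
m=((h[...,0]>=58)&(h[...,0]<=78)&(h[...,1]>90)&(h[...,2]>40)).astype(np.uint8)
q,l,st,ce=cv2.connectedComponentsWithStats(m)
for k in range(1,q):
    if st[k,4]>150:
        x,y,ww,hh,A=st[k];print(st[k],ce[k].round(1),plane(w,*ce[k],.11,True).round(4),plane(w,x,y+hh/2,.11,True).round(4),plane(w,x+ww,y+hh/2,.11,True).round(4))
from dish import *
dishes('top')
go([.5645,.3718,.24],98)
E
```

```text
[  514     0   117   196 10777] [563.9 101.1] [0.7937 0.1429 0.11  ] [0.7478 0.1325 0.11  ] [0.871  0.1699 0.11  ]
[107 139  24  29 606] [118.5 153.2] [0.4673 0.052  0.11  ] [0.4567 0.0511 0.11  ] [0.4783 0.0526 0.11  ]
[ 284  199   77   74 4477] [322.2 235.7] [0.6252 0.0103 0.11  ] [0.5986 0.0063 0.11  ] [0.6522 0.0139 0.11  ]
top red [171, 210, 22, 21, 375] [0.5637 0.3722 0.015 ]
top yellow [162, 246, 23, 23, 407] [0.4725 0.3865 0.015 ]
t 20.0 pos [0.6239 0.0107 0.2323] phi 98.15 tilt 0.11 turnz 0.15 shift [36.58 -0.86 -0.77] F [-0.1  0.   0.9] open 0.997
```

>>> step_arm([
  [[2,0,-0.8],[0,0,0]],
  [[4,-0.1,0],[0,0,0]],
  [[4,-0.1,0],[0,0,0]],
  [[4,-0.1,0],[0,0,0]],
  [[4,-0.1,0],[0,0,0]],
  [[4,-0.1,0],[0,0,0]],
  [[4,-0.1,0],[0,0,0]],
  [[4,-0.1,0],[0,0,0]],
  [[4,-0.1,0],[0,0,0]],
  [[0,0,2],[0,0,-10]],
  [[0,0,2],[0,0,-10]],
  [[0,0,1],[0,0,-10]],
])

```text
clock: 21.5
tool_pos: [0.5666, 0.3479, 0.19]
eef_rot: [0.434, 0.901, -0.001, -0.001]
contact_force: [0.1, 0.8, -0.2]
opening: 0.997
finger_force: 0.0
```

>>> step_arm([
  [[0,0,0],[0,0,0]],
  [[0,0,0],[0,0,0]],
])

```text
clock: 21.75
tool_pos: [0.5681, 0.3475, 0.1918]
eef_rot: [0.438, 0.899, 0.001, -0.0]
contact_force: [0.2, 0.5, 0.3]
opening: 0.999
finger_force: 0.0
```

```bash
python3 - <<'E'
from dish import *
dishes('wrist')
go([.5648,.3716,.0235],128)
E
```

```text
wrist red [304, 160, 65, 65, 3293] [0.5652 0.3721 0.015 ]
wrist yellow [227, 79, 65, 66, 3359] [0.4749 0.3865 0.015 ]
t 21.8 pos [0.5683 0.3474 0.192 ] phi 128.05 tilt 0.07 turnz 0.05 shift [ 2.13  1.22 16.85] F [ 0.8 -0.6 -0.4] open 0.998
```

>>> step_arm([
  [[1.1,0.6,2],[0,0,0]],
  [[1.1,0.6,2.5],[0,0,0]],
  [[0,0,2.5],[0,0,0]],
  [[0,0,2.5],[0,0,0]],
  [[0,0,2.5],[0,0,0]],
  [[0,0,2],[0,0,0]],
  [[0,0,1.8],[0,0,0]],
  [[0,0,1],[0,0,0]],
  [[0,0,0],[0,0,0]],
])

```text
clock: 22.92
tool_pos: [0.5641, 0.371, 0.0225]
eef_rot: [0.437, 0.899, -0.0, -0.0]
contact_force: [-0.0, 0.6, 0.2]
opening: 0.997
finger_force: 0.0
```

>>> step_arm([
  [[0,0,0],[0,0,0]],
  [[0,0,0],[0,0,0]],
  [[0,0,0],[0,0,0]],
  [[0,0,0],[0,0,0]],
  [[0,0,0],[0,0,0]],
], claw=-1, grip_force=12)

```text
clock: 23.55
tool_pos: [0.5647, 0.3713, 0.0238]
eef_rot: [0.437, 0.899, 0.0, 0.0]
contact_force: [0.3, -0.7, 4.1]
opening: 0.677
finger_force: 12.0
```

>>> step_arm([
  [[0,0,-1],[0,0,0]],
  [[0,0,-3],[0,0,0]],
  [[0,0,-4],[0,0,0]],
  [[0,0,-4],[0,0,0]],
  [[0,0,-4],[0,0,0]],
  [[0,0,-4],[0,0,0]],
  [[0,0,-3],[0,0,10]],
  [[0,0,0],[0,0,10]],
  [[0,0,0],[0,0,10]],
  [[0,0,0],[0,0,0]],
])

```text
clock: 24.8
tool_pos: [0.564, 0.3711, 0.2536]
eef_rot: [0.654, 0.756, -0.0, 0.0]
contact_force: [0.7, 0.2, -0.4]
opening: 0.677
finger_force: 12.0
```

```bash
python3 -c "
from dish import *
dishes('top')
go([.6250,.0108,.25],98)"
```

```text
t 24.85 pos [0.564  0.3711 0.2534] phi 98.36 tilt 0.03 turnz 0.36 shift [-36.53   1.02   0.34] F [ 0.6  0.6 -0.2] open 0.677
```

>>> step_arm([
  [[-2,0,0],[0,0,-0.3]],
  [[-4,0.1,0],[0,0,0]],
  [[-4,0.1,0],[0,0,0]],
  [[-4,0.1,0],[0,0,0]],
  [[-4,0.1,0],[0,0,0]],
  [[-4,0.1,0],[0,0,0]],
  [[-4,0.1,0],[0,0,0]],
  [[-4,0.1,0],[0,0,0]],
  [[-4,0.2,0],[0,0,0]],
  [[-2.5,0.2,0],[0,0,0]],
  [[0,0,0],[0,0,0]],
  [[0,0,0],[0,0,0]],
])

```text
clock: 26.35
tool_pos: [0.6281, 0.0127, 0.2533]
eef_rot: [0.652, 0.758, 0.0, -0.001]
contact_force: [0.4, 0.4, -1.0]
opening: 0.676
finger_force: 12.0
```

```bash
python3 -c "
from h import *
go([.6251,.0106,.136],98)"
```

```text
t 26.35 pos [0.6281 0.0127 0.2533] phi 98.55 tilt 0.07 turnz 0.55 shift [-0.16 -0.33 11.73] F [ 0.4  0.4 -1. ] open 0.676
```

>>> step_arm([
  [[-0.1,-0.2,1.5],[0,0,0.5]],
  [[-0.1,-0.1,2.5],[0,0,0]],
  [[0,0,2.5],[0,0,0]],
  [[0,0,2.5],[0,0,0]],
  [[0,0,1.5],[0,0,0]],
  [[0,0,0.8],[0,0,0]],
  [[0,0,0.3],[0,0,0]],
  [[0,0,0],[0,0,0]],
  [[0,0,0],[0,0,0]],
])

```text
clock: 27.48
tool_pos: [0.6265, 0.0093, 0.1379]
eef_rot: [0.656, 0.754, 0.0, 0.0]
contact_force: [-0.2, -0.4, -0.9]
opening: 0.673
finger_force: 12.0
```

```bash
python3 -c "
from h import *
go([.6251,.0106,.1335],98)"
```

```text
t 27.48 pos [0.6265 0.0093 0.1379] phi 97.94 tilt 0.08 turnz -0.06 shift [ 0.15 -0.12  0.44] F [-0.2 -0.4 -0.9] open 0.673
```

>>> step_arm([
  [[0.1,-0.1,0.2],[0,0,0]],
  [[0,0,0.2],[0,0,0]],
  [[0,0,0.1],[0,0,0]],
  [[0,0,0],[0,0,0]],
])

```text
clock: 27.98
tool_pos: [0.6249, 0.0103, 0.1337]
eef_rot: [0.656, 0.754, 0.0, 0.0]
contact_force: [-3.6, 0.8, 11.0]
opening: 0.679
finger_force: 12.0
```

>>> step_arm([
  [[0,0,-0.1],[0,0,0]],
  [[0,0,0],[0,0,0]],
])

```text
clock: 28.22
tool_pos: [0.6249, 0.0103, 0.1337]
eef_rot: [0.656, 0.754, 0.0, 0.0]
contact_force: [-2.0, 0.1, 5.4]
opening: 0.674
finger_force: 12.0
```

>>> step_arm([
  [[0,0,0],[0,0,0]],
  [[0,0,0],[0,0,0]],
  [[0,0,-0.5],[0,0,0]],
  [[0,0,-2],[0,0,0]],
  [[0,0,-3],[0,0,0]],
  [[0,0,-3],[0,0,0]],
  [[0,0,-3],[0,0,0]],
  [[0,0,0],[0,0,0]],
  [[0,0,0],[0,0,0]],
], claw=1)

```text
clock: 29.35
tool_pos: [0.6246, 0.0099, 0.2483]
eef_rot: [0.656, 0.754, -0.0, 0.0]
contact_force: [-0.6, 0.3, -0.4]
opening: 0.998
finger_force: 0.0
```

```bash
cat > stack.py <<'E'
from h import *
def stack(z,lo,hi):
    w=snap('wrist')
    h=cv2.cvtColor(w['img'],cv2.COLOR_RGB2HSV)
    m=((h[...,0]>=lo)&(h[...,0]<=hi)&(h[...,1]>90)&(h[...,2]>40)).astype(np.uint8)
    q,l,st,ce=cv2.connectedComponentsWithStats(m)
    for k in range(1,q):
        x,y,ww,hh,A=st[k]
        P=plane(w,*ce[k],z,True)
        if A>150 and abs(P[0]-.625)<.06 and abs(P[1])<.06: print(st[k],P.round(4))
E
python3 - <<'E'
from stack import *
from dish import *
stack(.125,0,4)
dishes('top')
go([.474,.386,.25],128)
E
```

```text
[ 283  196   78   75 4426] [0.6248 0.0106 0.125 ]
top yellow [162, 246, 23, 23, 406] [0.4724 0.3865 0.015 ]
t 29.45 pos [0.6242 0.0098 0.2473] phi 97.95 tilt 0.12 turnz -30.05 shift [38.89 11.32 -0.27] F [ 0.4 -0.4  0.3] open 1.001
```

>>> step_arm([
  [[0,0,0],[0,0,-10]],
  [[0,0,0],[0,0,-10]],
  [[0,0,0],[0,0,-10]],
  [[3,0.9,0],[0,0,0]],
  [[4.5,1.3,0],[0,0,0]],
  [[4.5,1.3,0],[0,0,0]],
  [[4.5,1.3,0],[0,0,0]],
  [[4.5,1.3,0],[0,0,0]],
  [[4.5,1.3,0],[0,0,0]],
  [[4.5,1.3,0],[0,0,0]],
  [[4.5,1.3,2],[0,0,0]],
  [[3,1.2,3],[0,0,0]],
])

```text
clock: 30.95
tool_pos: [0.4812, 0.3773, 0.1976]
eef_rot: [0.438, 0.899, 0.001, -0.0]
contact_force: [0.5, -0.7, -0.3]
opening: 1.005
finger_force: 0.0
```

>>> step_arm([
  [[0,0,0],[0,0,0]],
  [[0,0,0],[0,0,0]],
])

```text
clock: 31.2
tool_pos: [0.4831, 0.3735, 0.1978]
eef_rot: [0.439, 0.898, -0.001, 0.0]
contact_force: [0.6, 0.2, 0.9]
opening: 0.998
finger_force: 0.0
```

```bash
python3 - <<'E'
from dish import *
dishes('wrist')
go([.4749,.3862,.0235],128)
E
```

```text
wrist yellow [290, 165, 65, 63, 3159] [0.474  0.3869 0.015 ]
wrist yellow [330, 418, 28, 6, 85] [0.6478 0.2028 0.015 ]
t 31.25 pos [0.4837 0.3732 0.1983] phi 127.83 tilt 0.08 turnz -0.17 shift [ 1.56  0.1  17.48] F [-0.4 -0.1 -0.8] open 1.001
```

>>> step_arm([
  [[0.8,0,2],[0,0,0]],
  [[0.8,0.1,2.5],[0,0,0]],
  [[0,0,2.5],[0,0,0]],
  [[0,0,2.5],[0,0,0]],
  [[0,0,2.5],[0,0,0]],
  [[0,0,2.5],[0,0,0]],
  [[0,0,2],[0,0,0]],
  [[0,0,0.9],[0,0,0]],
  [[0,0,0],[0,0,0]],
])

```text
clock: 32.38
tool_pos: [0.4738, 0.3876, 0.0241]
eef_rot: [0.439, 0.898, -0.0, 0.0]
contact_force: [0.7, -0.2, 0.0]
opening: 1.0
finger_force: 0.0
```

>>> step_arm([
  [[0,0,0],[0,0,0]],
  [[0,0,0],[0,0,0]],
  [[0,0,0],[0,0,0]],
  [[0,0,0],[0,0,0]],
  [[0,0,0],[0,0,0]],
], claw=-1, grip_force=12)

```text
clock: 33.0
tool_pos: [0.4737, 0.3881, 0.0247]
eef_rot: [0.439, 0.899, 0.0, 0.0]
contact_force: [-0.5, 0.6, 4.7]
opening: 0.676
finger_force: 12.0
```

>>> step_arm([
  [[0,0,-1],[0,0,0]],
  [[0,0,-3],[0,0,0]],
  [[0,0,-4],[0,0,0]],
  [[0,0,-4],[0,0,0]],
  [[0,0,-4],[0,0,0]],
  [[0,0,-4],[0,0,0]],
  [[0,0,-4],[0,0,10]],
  [[0,0,0],[0,0,10]],
  [[0,0,0],[0,0,10]],
  [[0,0,0],[0,0,0]],
  [[0,0,0],[0,0,0]],
])

```text
clock: 34.38
tool_pos: [0.4733, 0.3879, 0.2642]
eef_rot: [0.655, 0.755, -0.0, -0.0]
contact_force: [0.2, 0.5, -0.1]
opening: 0.672
finger_force: 12.0
```

```bash
python3 -c "
from h import *
go([.6250,.0106,.26],98)"
```

```text
t 34.38 pos [0.4733 0.3879 0.2642] phi 98.13 tilt 0.02 turnz 0.13 shift [-39.47   9.77   0.42] F [ 0.2  0.5 -0.1] open 0.672
```

>>> step_arm([
  [[-2,0.5,0],[0,0,0]],
  [[-4,1,0],[0,0,0]],
  [[-4,1,0],[0,0,0]],
  [[-4,1,0],[0,0,0]],
  [[-4,1,0],[0,0,0]],
  [[-4,1,0],[0,0,0]],
  [[-4,1,0],[0,0,0]],
  [[-4,1,0],[0,0,0]],
  [[-4,1,0],[0,0,0]],
  [[-3.5,0.8,0],[0,0,0]],
  [[-1.5,0.3,0],[0,0,0]],
  [[0,0,0],[0,0,0]],
])

```text
clock: 35.88
tool_pos: [0.6224, 0.0135, 0.2639]
eef_rot: [0.657, 0.754, -0.0, -0.0]
contact_force: [-0.9, 0.8, -1.6]
opening: 0.676
finger_force: 12.0
```

```bash
python3 -c "
from h import *
go([.6250,.0114,.152],98)"
```

```text
t 35.88 pos [0.6224 0.0135 0.2639] phi 97.84 tilt 0.04 turnz -0.16 shift [-0.25  0.23 11.19] F [-0.9  0.8 -1.6] open 0.676
```

>>> step_arm([
  [[0,0.1,1.5],[0,0,0]],
  [[0,0.1,2.5],[0,0,0]],
  [[0,0,2.5],[0,0,0]],
  [[0,0,2.5],[0,0,0]],
  [[0,0,1.5],[0,0,0]],
  [[0,0,0.7],[0,0,0]],
  [[0,0,0],[0,0,0]],
  [[0,0,0],[0,0,0]],
])

```text
clock: 36.88
tool_pos: [0.6251, 0.0155, 0.153]
eef_rot: [0.656, 0.754, 0.001, 0.0]
contact_force: [0.4, 0.1, 0.0]
opening: 0.671
finger_force: 12.0
```

```bash
python3 -c "
from h import *
go([.6250,.0114,.1493],98)"
```

```text
t 36.88 pos [0.6251 0.0155 0.153 ] phi 97.95 tilt 0.09 turnz -0.05 shift [-0.41 -0.07  0.37] F [0.4 0.1 0. ] open 0.671
```

>>> step_arm([
  [[-0.35,0,0],[0,0,0]],
  [[0,0,0.1],[0,0,0]],
  [[0,0,0],[0,0,0]],
  [[0,0,0],[0,0,0]],
])

```text
clock: 37.38
tool_pos: [0.625, 0.0118, 0.1513]
eef_rot: [0.656, 0.754, 0.0, 0.0]
contact_force: [0.4, 0.3, -0.2]
opening: 0.678
finger_force: 12.0
```

```bash
python3 -c "
from h import *
go([.6250,.0114,.1493],98)"
```

```text
t 37.38 pos [0.625  0.0118 0.1513] phi 97.95 tilt 0.01 turnz -0.05 shift [-0.04 -0.01  0.2 ] F [ 0.4  0.3 -0.2] open 0.678
```

>>> step_arm([
  [[0,0,0.15],[0,0,0]],
  [[0,0,0.05],[0,0,0]],
  [[0,0,0],[0,0,0]],
])

```text
clock: 37.75
tool_pos: [0.6251, 0.0119, 0.1497]
eef_rot: [0.656, 0.754, 0.0, 0.0]
contact_force: [-1.5, 0.2, 5.3]
opening: 0.674
finger_force: 12.0
```

>>> step_arm([
  [[0,0,0],[0,0,0]],
  [[0,0,0],[0,0,0]],
  [[0,0,-0.5],[0,0,0]],
  [[0,0,-2],[0,0,0]],
  [[0,0,-3],[0,0,0]],
  [[0,0,-3],[0,0,0]],
  [[0,0,-3],[0,0,0]],
  [[0,0,0],[0,0,0]],
  [[0,0,0],[0,0,0]],
], claw=1)

```text
clock: 38.88
tool_pos: [0.6245, 0.0115, 0.2635]
eef_rot: [0.656, 0.754, -0.001, -0.0]
contact_force: [-0.0, -0.5, 0.2]
opening: 1.0
finger_force: 0.0
```

```bash
python3 - <<'E'
from stack import *
from fit import *
stack(.14,20,32)
w=snap('wrist','w4.png')
go([.57,-.385,.25],12)
P=[.6243,.0117,.13967]
print('pin px',[np.round(proj(w,T(P,(-117,-103,z)),True)).tolist() for z in(158.5,96.5)])
E
```

```text
[ 284  199   78   74 4539] [0.6253 0.0112 0.14  ]
t 38.98 pos [0.6243 0.0115 0.2629] phi 97.96 tilt 0.14 turnz 85.96 shift [-13.55  37.65   1.29] F [ 0.7 -1.2  0.3] open 1.002
pin px [[176.0, 364.0], [198.0, 326.0]]
```

All three plates are stacked within about 1 mm of the pan centre. Next is the door.

>>> step_arm([
  [[0,0,0],[0,0,10]],
  [[0,0,0],[0,0,10]],
  [[0,0,0],[0,0,10]],
  [[0,0,0],[0,0,10]],
  [[0,0,0],[0,0,10]],
  [[0,0,0],[0,0,10]],
  [[0,0,0],[0,0,10]],
  [[0,0,0],[0,0,10]],
  [[0,0,0],[0,0,9]],
  [[0,2,0],[0,0,0]],
  [[0,4,0],[0,0,0]],
  [[0,4,0],[0,0,0]],
])

```text
clock: 40.48
tool_pos: [0.6404, -0.0899, 0.2635]
eef_rot: [0.997, 0.079, -0.001, 0.001]
contact_force: [0.7, -0.0, 0.5]
opening: 1.004
finger_force: 0.0
```

```bash
python3 -c "
from h import *
go([.56,-.382,.25],9)
print(sensors.get_state()['q'].round(2))"
```

```text
t 40.48 pos [ 0.6404 -0.0899  0.2635] phi 9.11 tilt 0.09 turnz 0.11 shift [-12.51  27.59   1.35] F [ 0.7 -0.   0.5] open 1.004
[ 0.13  0.71 -0.13  1.49  0.1   0.95 -1.43]
```

>>> step_arm([
  [[-1,3,0],[0,0,0]],
  [[-2,4,0],[0,0,0]],
  [[-2,4,0],[0,0,0]],
  [[-2,4,0],[0,0,0]],
  [[-2,4,0],[0,0,0]],
  [[-2,4,0],[0,0,0]],
  [[-1.5,3,0],[0,0,0]],
  [[0,1,0],[0,0,0]],
  [[0,0,0],[0,0,0]],
  [[0,0,0],[0,0,0]],
])

```text
clock: 41.72
tool_pos: [0.5602, -0.371, 0.2641]
eef_rot: [0.997, 0.08, 0.0, -0.001]
contact_force: [0.3, -0.0, -0.4]
opening: 1.003
finger_force: 0.0
```

```bash
python3 - <<'E'
from fit import *
w=snap('wrist','w5.png');go([.56,-.382,.25],9)
E
```

```text
t 41.77 pos [ 0.5601 -0.371   0.2642] phi 9.15 tilt 0.08 turnz 0.15 shift [-0.19  1.09  1.42] F [ 0.2 -0.3  0. ] open 0.998
```

View pics/w5.png

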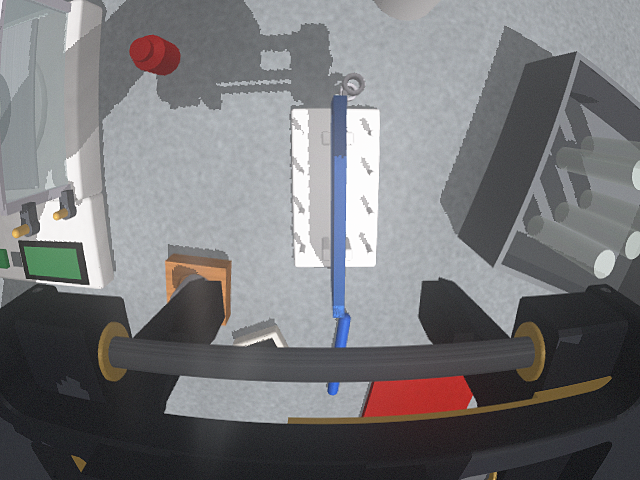

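w5 shows the door's blue top rail running from the hinge end at (340,97) to the free end at (338,318). The knuckle ring is at (353,84).

```bash
python3 - <<'E'
from fit import *
w=snap('wrist');h=cv2.cvtColor(w['img'],cv2.COLOR_RGB2HSV)
m=((h[...,0]>100)&(h[...,0]<120)&(h[...,1]>110)).astype(np.uint8)
m[:, :300]=0;m[:,380:]=0
for v in (105,130,160,190,220,250,280,305):
    c=np.where(m[v])[0];print(v,c.min(),c.max()+1,plane(w,(c.min()+c.max())/2,v,.104,True).round(4))
A=plane(w,340,96.5,.104,True);B=plane(w,338,317,.104,True)
d=B-A;print(A,B,np.linalg.norm(d),'yaw',np.degrees(np.arctan2(d[1],d[0]))-90,'c',(A+B)/2)
k=plane(w,352.8,84,.1,True);print('kn',k)
y=np.arctan2(d[1],d[0])-np.pi/2;print('pred kn',T(list(((A+B)/2)[:2])+[y],(-11,-103,100)))
E
```

```text
Traceback (most recent call last):
ValueError: zero-size array to reduction operation minimum which has no identity
```

```bash
python3 - <<'E'
from fit import *
w=snap('wrist');h=cv2.cvtColor(w['img'],cv2.COLOR_RGB2HSV)
m=((h[...,0]>100)&(h[...,0]<125)&(h[...,1]>100))
for v in (110,160,200,250,300):
    c=np.where(m[v,300:380])[0]+300
    if len(c):print(v,c.min(),c.max()+1,plane(w,c.mean(),v,.104,True).round(4))
A=plane(w,340,96.5,.104,True);B=plane(w,338,317,.104,True)
d=B-A;y=np.arctan2(d[1],d[0])-np.pi/2;c=(A+B)/2
print(A,B,np.linalg.norm(d),'yaw',np.degrees(y)%360,'c',c)
print('kn',plane(w,352.8,84,.1,True),'pred kn',T([c[0],c[1],y],(-11,-103,100)))
go(T([c[0],c[1],y],(0,-15,97)),np.degrees(y)%360-90)
E
```

```text
110 345 346 [ 0.6493 -0.3744  0.104 ]
160 334 345 [ 0.6104 -0.3762  0.104 ]
200 334 345 [ 0.5793 -0.3814  0.104 ]
250 334 345 [ 0.5386 -0.3885  0.104 ]
300 332 344 [ 0.4938 -0.3951  0.104 ]
[ 0.65897444 -0.36895038  0.104     ] [ 0.47736816 -0.39849452  0.104     ] 0.18399374747460276 yaw 99.24006686003577 c [ 0.5681713  -0.38372245  0.104     ]
kn [ 0.67085463 -0.3772088   0.1       ] pred kn [ 0.67160108 -0.37804085  0.1       ]
t 41.88 pos [ 0.5599 -0.3715  0.2643] phi 9.1 tilt 0.04 turnz -0.14 shift [ 2.12  1.34 16.73] F [ 0.1  0.3 -0.2] open 1.001
```

>>> step_arm([
  [[1,0.6,1.5],[0,0,0]],
  [[1.1,0.7,2.5],[0,0,0]],
  [[0,0,2.5],[0,0,0]],
  [[0,0,2.5],[0,0,0]],
  [[0,0,2.5],[0,0,0]],
  [[0,0,2.5],[0,0,0]],
  [[0,0,1.7],[0,0,0]],
  [[0,0,0.9],[0,0,0]],
  [[0,0,0],[0,0,0]],
  [[0,0,0],[0,0,0]],
])

```text
clock: 43.12
tool_pos: [0.5825, -0.3831, 0.0992]
eef_rot: [0.997, 0.078, 0.001, 0.001]
contact_force: [-0.1, 0.4, 0.7]
opening: 1.0
finger_force: 0.0
```

```bash
python3 - <<'E'
from fit import *
w=snap('wrist');h=cv2.cvtColor(w['img'],cv2.COLOR_RGB2HSV)
m=((h[...,0]>100)&(h[...,0]<125)&(h[...,1]>100))
for v in range(60,330,30):
    c=np.where(m[v,280:380])[0]+280
    if len(c):print(v,c.min(),c.max()+1,plane(w,c.mean(),v,.104,True).round(4))
go(T([.5682,-.3837,np.radians(99.2)],(0,-15,97)),9.2)
E
```

```text
120 301 331 [ 0.6569 -0.369   0.104 ]
150 301 331 [ 0.6472 -0.3705  0.104 ]
180 316 317 [ 0.6375 -0.3722  0.104 ]
t 43.17 pos [ 0.5826 -0.3831  0.0993] phi 8.94 tilt 0.12 turnz -0.26 shift [ 0.07 -0.17  0.23] F [ 0.5 -0.7  0.5] open 0.999
```

>>> step_arm([
  [[0,-0.2,0.1],[0,0,-0.3]],
  [[0,0,0],[0,0,0]],
  [[0,0,0],[0,0,0]],
])

```text
clock: 43.55
tool_pos: [0.5816, -0.3808, 0.0974]
eef_rot: [0.997, 0.081, 0.0, 0.0]
contact_force: [-0.7, -0.6, 0.1]
opening: 1.005
finger_force: 0.0
```

>>> step_arm([
  [[0,0,0],[0,0,0]],
  [[0,0,0],[0,0,0]],
  [[0,0,0],[0,0,0]],
  [[0,0,0],[0,0,0]],
  [[0,0,0],[0,0,0]],
  [[0,0,0],[0,0,0]],
  [[0,0,0],[0,0,0]],
], claw=-1, grip_force=20)

```text
clock: 44.42
tool_pos: [0.5816, -0.3808, 0.0973]
eef_rot: [0.997, 0.081, 0.0, 0.0]
contact_force: [-0.1, -0.9, 0.1]
opening: 0.231
finger_force: 0.0
```

```bash
python3 - <<'E'
from fit import *
go([.58,-.38,.21],9.2);print(sensors.get_state()['moment'])
E
```

```text
t 44.42 pos [ 0.5816 -0.3808  0.0973] phi 9.25 tilt 0.01 turnz 0.05 shift [ -0.14  -0.11 -11.27] F [-0.1 -0.9  0.1] open 0.231
[ 0.00334122 -0.0621745   0.06807695]
```

Still closing, so I let it finish and then lift slowly.

>>> step_arm([
  [[0,0,0],[0,0,0]],
  [[0,0,0],[0,0,0]],
  [[0,0,0],[0,0,0]],
  [[0,0,0],[0,0,0]],
])

```text
clock: 44.92
tool_pos: [0.5816, -0.3808, 0.0972]
eef_rot: [0.997, 0.081, 0.0, 0.0]
contact_force: [-0.2, -0.6, -0.4]
opening: 0.114
finger_force: 19.9
```

>>> step_arm([
  [[0,0,-0.3],[0,0,0]],
  [[0,0,-0.7],[0,0,0]],
  [[0,0,-1.5],[0,0,0]],
  [[0,0,-2],[0,0,0]],
  [[0,0,-2],[0,0,0]],
  [[0,0,-2],[0,0,0]],
  [[0,0,-2],[0,0,0]],
  [[0,0,-1],[0,0,0]],
  [[0,0,0],[0,0,0]],
  [[0,0,0],[0,0,0]],
])

```text
clock: 46.18
tool_pos: [0.5811, -0.3805, 0.2114]
eef_rot: [0.997, 0.081, -0.001, -0.0]
contact_force: [-1.1, 0.7, -3.6]
opening: 0.116
finger_force: 19.9
```

```bash
python3 - <<'E'
from fit import *
w=snap('wrist','w6.png');st,p,M=pose()
go([.447,-.1,.2],8)
# predicted pixel of knuckle top rim centre and ends of the rail in tool frame (if grip undisturbed: TCP at door (0,-14,85))
for q in[(-11,-103,88),(0,-93,92)]:
    d=np.array([ -(q[1]+14), -(q[0]), -(q[2]-85)])/1000 # tool x=-door y, tool y=-door x, tool z=-door z
    print(q,np.round(proj(w,p+M@d,True),1))
P=[.6243,.0117,.13967]
print('pin',T(P,(-117,-103,158.5)))
E
```

```text
t 46.23 pos [ 0.581  -0.3805  0.2112] phi 9.26 tilt 0.11 turnz 1.26 shift [ -9.36 -29.64   1.12] F [ 0.8  0.4 -2.8] open 0.109
(-11, -103, 88) [356.4  81. ]
(0, -93, 92) [322.8 109.7]
pin [ 0.52277863 -0.1065853   0.1585    ]
```

View pics/w6.png

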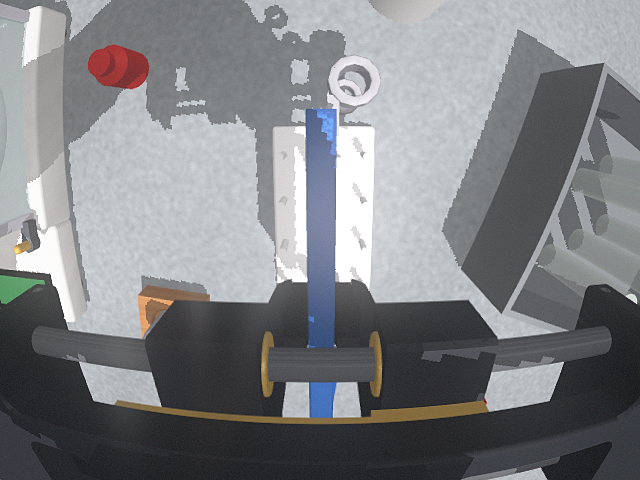

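w6 shows the door held straight, with its top knuckle at (355,81) against a predicted (356,81). The lower knuckle is visible through the bore. Now I carry it to the front of the pins.

>>> step_arm([
  [[-0.5,-1,0],[0,0,0]],
  [[-1.2,-2.4,0],[0,0,0]],
  [[-1.5,-3,0],[0,0,0]],
  [[-1.5,-3,0],[0,0,0]],
  [[-1.5,-3,0],[0,0,0]],
  [[-1.5,-3,0],[0,0,0]],
  [[-1.5,-3,0],[0,0,0]],
  [[-1.5,-3,0],[0,0,0]],
  [[-1.5,-3,0],[0,0,0]],
  [[-1.2,-2.2,0],[0,0,0]],
  [[-0.8,-1,0],[0,0,0]],
  [[0,0,0],[0,0,0]],
])

```text
clock: 47.72
tool_pos: [0.3968, -0.1312, 0.2122]
eef_rot: [0.997, 0.081, -0.0, 0.0]
contact_force: [0.6, -0.4, -2.4]
opening: 0.111
finger_force: 19.9
```

```bash
python3 - <<'E'
from fit import *
w=snap('wrist','w7.png')
go([.402,-.125,.180],8.5)
st,p,M=pose()
P=[.6243,.0117,.13967]
print(np.round(proj(w,T(P,(-117,-103,158.5)),True),1),np.round(proj(w,T(P,(-117,-103,96.5)),True),1),sensors.get_state()['q'].round(2))
h=cv2.cvtColor(w['img'],cv2.COLOR_RGB2HSV)
m=((h[...,0]>10)&(h[...,0]<28)&(h[...,1]>100)&(h[...,2]>60)).astype(np.uint8);m[270:]=0
q,l,s2,ce=cv2.connectedComponentsWithStats(m)
for k in range(1,q):
    if s2[k,4]>30:print(s2[k],ce[k].round(1),plane(w,*ce[k],.155,True).round(4))
E
```

```text
t 47.77 pos [ 0.3977 -0.1317  0.2122] phi 9.23 tilt 0.06 turnz 0.73 shift [ 0.53 -0.6   3.22] F [-0.6  0.1 -2.4] open 0.116
[314.1  17.8] [315.9  45.1] [ 0.28  0.52 -0.11  2.21  0.13  0.42 -1.35]
[308  13  18  23 309] [316.7  22.9] [ 0.5213 -0.1081  0.155 ]
[312  46  13  11 100] [318.  50.] [ 0.5074 -0.111   0.155 ]
[ 87  87  14  18 194] [93.5 95.3] [0.4745 0.0096 0.155 ]
[ 411  148   86   88 3569] [447.9 191. ] [ 0.4495 -0.1886  0.155 ]
```

>>> step_arm([
  [[0.2,-0.3,1],[0,0,0.7]],
  [[0.3,-0.3,1.2],[0,0,0]],
  [[0,0,0.8],[0,0,0]],
  [[0,0,0.3],[0,0,0]],
  [[0,0,0],[0,0,0]],
  [[0,0,0],[0,0,0]],
])

```text
clock: 48.52
tool_pos: [0.4012, -0.1246, 0.1794]
eef_rot: [0.997, 0.074, 0.0, 0.0]
contact_force: [1.0, 0.3, -2.0]
opening: 0.112
finger_force: 19.9
```

```bash
cat > pin.py <<'E'
from fit import *
def pin(fn=None):
    w=snap('wrist',fn);st,p,M=pose()
    h=cv2.cvtColor(w['img'],cv2.COLOR_RGB2HSV)
    m=((h[...,0]>10)&(h[...,0]<28)&(h[...,1]>100)&(h[...,2]>60)).astype(np.uint8);m[150:]=0;m[:,:250]=0;m[:,400:]=0
    q,l,s2,ce=cv2.connectedComponentsWithStats(m)
    for k in range(1,q):
        if s2[k,4]>20:print('pin?',s2[k].tolist(),ce[k].round(1),'mid',plane(w,*ce[k],.150,True).round(4),'lowmid',plane(w,*ce[k],.088,True).round(4))
    # knuckle ring: grey pixels, low saturation, near predicted place
    d=np.array([.089,.011,-.003]);u,v=proj(w,p+M@d,True);print('kn pred',np.round([u,v],1),(p+M@d).round(4))
    go([.4,-.12,.18]);return w
E
python3 - <<'E'
from pin import *
w=pin('w7.png')
cv2.imwrite('pics/w7c.png',cv2.resize(w['img'][0:200,220:440,::-1],None,fx=3,fy=3,interpolation=cv2.INTER_CUBIC))
E
```

```text
pin? [316, 1, 21, 28, 496] [325.7  14.4] mid [ 0.5224 -0.1078  0.15  ] lowmid [ 0.5421 -0.1056  0.088 ]
pin? [318, 42, 15, 14, 154] [324.8  47.8] mid [ 0.5075 -0.1096  0.15  ] lowmid [ 0.5212 -0.1082  0.088 ]
kn pred [356.5  80.6] [ 0.4908 -0.1223  0.1825]
t 48.58 pos [ 0.4012 -0.1246  0.1795] phi 8.54 tilt 0.04 turnz 0.0 shift [-0.05 -0.47 -0.05] F [-1.  -0.5 -2.6] open 0.116
```

View pics/w7c.png

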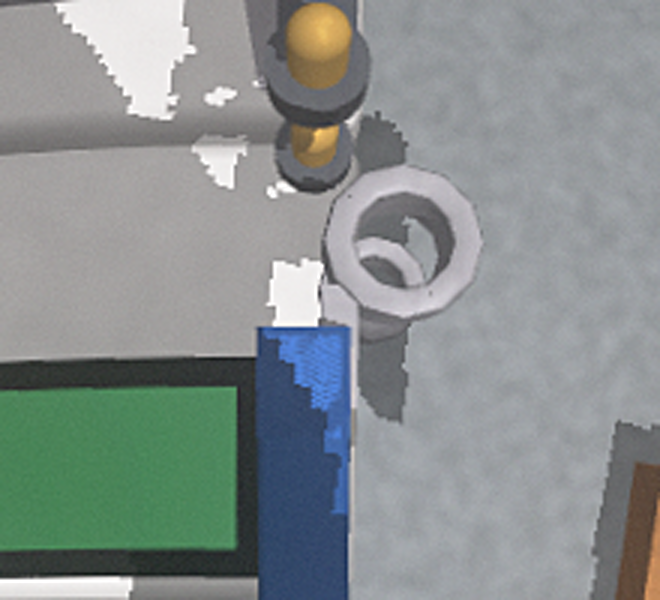

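w7c shows the top knuckle ring centred at crop (403,243), which is image (354.5,80.9). The upper pin tip is at crop (318,30) and the lower pin at crop (314,145). Next I work out the remaining shift.

```bash
python3 - <<'E'
from pin import *
w=snap('wrist');st,p,M=pose()
k=plane(w,354.5,80.9,p[2]+.003,True);print('kn',k,'tool',(M.T@(k-p)*100).round(2))
d=M.T@(k-p)
for zz,r_ in((.059,9),(.075,9)):
    for a in (0,90,180,270):
        e=np.array([d[0]+r_/1000*np.cos(np.radians(a)),d[1]+r_/1000*np.sin(np.radians(a)),zz]);u,v=proj(w,p+M@e,True);print(zz,a,round((u-220)*3),round(v*3))
c=proj(w,p+M@np.array([d[0],d[1],.059]),True);print('low c crop',(c[0]-220)*3,c[1]*3)
# pin tip crop (319,~): top of the dome
for z in (.1585,.15):print(z,np.round(proj(w,[.5222,-.1079,z],True),1))
go([.5222-(k-p)[0],-.1079-(k-p)[1],.179])
E
```

```text
kn [ 0.49068584 -0.12162194  0.18248014] tool [ 8.89  1.03 -0.29]
0.059 0 370 237
0.059 90 425 291
0.059 180 370 344
0.059 270 315 290
0.075 0 365 249
0.075 90 416 299
0.075 180 365 348
0.075 270 314 298
low c crop 370.3324787027189 290.3032627712323
0.1585 [326.2   8.9]
0.15 [325.9  15. ]
t 48.62 pos [ 0.4012 -0.1246  0.1795] phi 8.54 tilt 0.04 turnz 0.0 shift [ 3.32 -0.89  0.05] F [-0.2  0.1 -2.5] open 0.112
```

```bash
python3 - <<'E'
import cv2
g=cv2.cvtColor(cv2.imread('pics/w7.png'),cv2.COLOR_BGR2GRAY)
print(g[68:118:1,340:366:2].T.tolist())
E
```

```text
[[196, 197, 174, 143, 119, 118, 114, 113, 107, 108, 106, 109, 183, 185, 191, 200, 214, 196, 130, 98, 141, 188, 197, 196, 192, 189, 187, 185, 187, 183, 182, 184, 183, 130, 94, 97, 93, 100, 119, 126, 126, 116, 110, 103, 87, 81, 87, 105, 100, 99], [188, 140, 116, 118, 121, 117, 110, 103, 109, 105, 99, 155, 190, 196, 198, 204, 207, 153, 92, 116, 107, 95, 137, 186, 194, 190, 189, 186, 188, 187, 182, 184, 185, 181, 129, 99, 104, 107, 105, 133, 131, 126, 121, 117, 113, 88, 90, 106, 109, 107], [112, 114, 119, 120, 110, 108, 110, 104, 110, 108, 94, 187, 192, 196, 201, 205, 188, 125, 110, 115, 109, 104, 100, 96, 145, 192, 195, 189, 187, 187, 186, 181, 183, 185, 185, 109, 102, 105, 109, 119, 134, 130, 119, 115, 115, 99, 96, 105, 104, 105], [117, 118, 117, 115, 110, 109, 105, 108, 107, 105, 100, 152, 188, 192, 193, 194, 194, 160, 110, 108, 114, 99, 103, 104, 105, 98, 170, 192, 189, 189, 187, 182, 187, 191, 192, 165, 104, 106, 109, 115, 130, 126, 117, 113, 107, 90, 103, 107, 104, 106], [121, 115, 120, 112, 107, 106, 110, 106, 106, 103, 101, 88, 194, 196, 195, 196, 198, 180, 116, 94, 105, 99, 99, 
[... 1408 characters left out ...]
60, 152, 149, 151, 154, 157, 159, 154, 159, 160, 160, 155, 133, 148, 164, 176, 184, 186, 163, 161, 182, 186, 189, 198, 199, 204, 212, 216, 148, 108, 132, 160, 163, 160, 163, 157, 161, 162, 166, 166, 164, 169], [102, 101, 101, 100, 100, 88, 88, 89, 115, 149, 159, 155, 156, 157, 157, 158, 158, 160, 160, 160, 156, 162, 161, 165, 165, 143, 120, 161, 187, 195, 193, 201, 206, 209, 214, 188, 132, 110, 153, 162, 158, 158, 156, 157, 161, 159, 162, 165, 166, 165], [100, 96, 87, 96, 98, 90, 96, 89, 92, 95, 110, 129, 136, 146, 149, 157, 161, 162, 159, 165, 161, 162, 137, 115, 97, 135, 181, 185, 190, 189, 193, 202, 210, 214, 214, 158, 112, 147, 161, 164, 160, 160, 158, 158, 156, 159, 161, 161, 161, 165]]
```

>>> step_arm([
  [[0.2,-0.1,0],[0,0,0]],
  [[0.6,-0.2,0],[0,0,0]],
  [[0.8,-0.2,0],[0,0,0]],
  [[0.8,-0.2,0],[0,0,0]],
  [[0.6,-0.2,0],[0,0,0]],
  [[0.3,0,0],[0,0,0]],
  [[0,0,0],[0,0,0]],
  [[0,0,0],[0,0,0]],
  [[0,0,0],[0,0,0]],
])

```text
clock: 49.75
tool_pos: [0.4321, -0.1108, 0.1792]
eef_rot: [0.997, 0.074, -0.0, 0.0]
contact_force: [0.1, 0.0, -3.8]
opening: 0.107
finger_force: 19.9
```

```bash
python3 - <<'E'
from pin import *
w=pin('w8.png')
cv2.imwrite('pics/w8c.png',cv2.resize(w['img'][40:130,300:410,::-1],None,fx=6,fy=6,interpolation=cv2.INTER_CUBIC))
st,p,M=pose();k=p+M@np.array([.0889,.0103,-.003]);print('kn',k.round(4));go([.5222-(k-p)[0],-.1079-(k-p)[1],.179])
print('tip expected px for centred',np.round(proj(w,[k[0],k[1],.1575],True),1), 'kn px',np.round(proj(w,k,True),1))
E
```

```text
pin? [339, 76, 20, 20, 284] [349.3  85.2] mid [ 0.524  -0.1082  0.15  ] lowmid [ 0.5319 -0.1116  0.088 ]
kn pred [356.5  80.6] [ 0.5218 -0.1085  0.1822]
t 49.8 pos [ 0.4321 -0.1108  0.1792] phi 8.53 tilt 0.02 turnz 0.0 shift [-3.31  0.43 -0.08] F [ 0.8 -0.4 -3.2] open 0.113
kn [ 0.5216 -0.1078  0.1822]
t 49.8 pos [ 0.4321 -0.1108  0.1792] phi 8.53 tilt 0.02 turnz 0.0 shift [0.06 0.02 0.02] F [ 0.8 -0.4 -3.2] open 0.113
tip expected px for centred [348.9  88.7] kn px [354.4  80.8]
```

View pics/w8c.png

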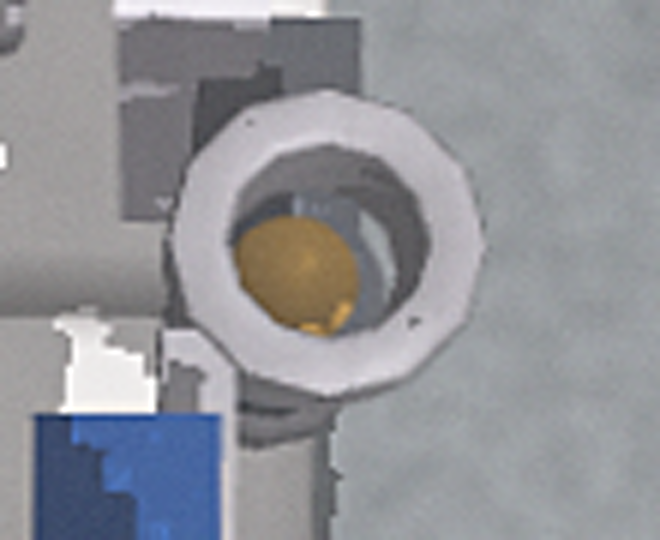

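w8c shows the pin dome at crop (291,282), image (348.5,87), inside the bore. It is about 1 mm short along tool +x. I correct this and then lower slowly.

>>> step_arm([
  [[0.1,0,0],[0,0,0]],
  [[0,0,0.2],[0,0,0]],
  [[0,0,0.2],[0,0,0]],
  [[0,0,0.2],[0,0,0]],
  [[0,0,0.2],[0,0,0]],
  [[0,0,0.2],[0,0,0]],
  [[0,0,0],[0,0,0]],
])

```text
clock: 50.68
tool_pos: [0.4333, -0.1105, 0.1691]
eef_rot: [0.997, 0.075, -0.0, 0.0]
contact_force: [0.8, -0.7, -2.2]
opening: 0.108
finger_force: 19.9
```

```bash
python3 -c "
from pin import *
pin();s=sensors.get_state();print(s['moment'].round(2))
st,p,M=pose();w=snap('wrist');k=p+M@np.array([.0889,.0103,-.003]);print(k,np.round(proj(w,[k[0],k[1],.154],True),1))"
```

```text
pin? [340, 76, 22, 20, 334] [351.2  85.1] mid [ 0.524 -0.108  0.15 ] lowmid [ 0.532  -0.1117  0.088 ]
kn pred [356.7  80.5] [ 0.523  -0.1082  0.1722]
t 50.73 pos [ 0.4333 -0.1105  0.1692] phi 8.55 tilt 0.01 turnz 0.0 shift [-3.44  0.44 -1.08] F [-0.7 -0.2 -3.4] open 0.11
[ 0.01 -0.03 -0.02]
[ 0.52277843 -0.10750692  0.17215488] [350.2  87. ]
```

>>> step_arm([
  [[0,0,0.2],[0,0,0]],
  [[0,0,0.2],[0,0,0]],
  [[0,0,0.1],[0,0,0]],
  [[0,0,0],[0,0,0]],
])

```text
clock: 51.28
tool_pos: [0.4333, -0.1105, 0.1641]
eef_rot: [0.997, 0.075, -0.0, 0.0]
contact_force: [-0.3, 0.1, -2.7]
opening: 0.109
finger_force: 19.9
```

>>> step_arm([
  [[0,0,0.2],[0,0,0]],
  [[0,0,0.2],[0,0,0]],
  [[0,0,0.2],[0,0,0]],
  [[0,0,0.1],[0,0,0]],
  [[0,0,0],[0,0,0]],
])

```text
clock: 51.9
tool_pos: [0.4334, -0.1105, 0.1571]
eef_rot: [0.997, 0.075, -0.0, 0.0]
contact_force: [-0.1, 0.1, -3.2]
opening: 0.111
finger_force: 19.9
```

>>> step_arm([
  [[0,0,0.1],[0,0,0]],
  [[0,0,0.1],[0,0,0]],
  [[0,0,0.1],[0,0,0]],
  [[0,0,0],[0,0,0]],
])

```text
clock: 52.4
tool_pos: [0.4333, -0.1105, 0.1542]
eef_rot: [0.997, 0.075, -0.0, 0.0]
contact_force: [0.2, 1.2, -3.1]
opening: 0.116
finger_force: 19.9
```

>>> step_arm([
  [[0,0,0.05],[0,0,0]],
  [[0,0,0.05],[0,0,0]],
  [[0,0,0],[0,0,0]],
])

```text
clock: 52.78
tool_pos: [0.4333, -0.1105, 0.1532]
eef_rot: [0.997, 0.075, -0.0, 0.0]
contact_force: [-0.3, -0.3, -3.4]
opening: 0.11
finger_force: 19.9
```

>>> step_arm([
  [[0,0,0.05],[0,0,0]],
  [[0,0,0.05],[0,0,0]],
  [[0,0,0],[0,0,0]],
])

```text
clock: 53.15
tool_pos: [0.4333, -0.1106, 0.1523]
eef_rot: [0.997, 0.075, 0.0, 0.0]
contact_force: [-0.1, -0.3, -0.2]
opening: 0.111
finger_force: 20.0
```

>>> step_arm([
  [[0,0,0],[0,0,0]],
  [[0,0,0],[0,0,0]],
  [[0,0,0],[0,0,0]],
  [[0,0,0],[0,0,0]],
  [[0,0,-1],[0,0,0]],
  [[0,0,-2.5],[0,0,0]],
  [[0,0,-3],[0,0,0]],
  [[0,0,-3],[0,0,0]],
  [[0,0,-1],[0,0,0]],
  [[0,0,0],[0,0,0]],
  [[0,0,0],[0,0,0]],
], claw=1)

```text
clock: 54.52
tool_pos: [0.4327, -0.1104, 0.2564]
eef_rot: [0.997, 0.075, -0.001, -0.0]
contact_force: [-0.3, 0.7, -0.8]
opening: 1.003
finger_force: 0.0
```

```bash
cat > door.py <<'E'
from fit import *
def door(n,z=.160,verbose=True):
    s=snap(n);f=n=='wrist';h=cv2.cvtColor(s['img'],cv2.COLOR_RGB2HSV)
    m=((h[...,0]>100)&(h[...,0]<125)&(h[...,1]>100)).astype(np.uint8)
    q,l,st,ce=cv2.connectedComponentsWithStats(m)
    for k in range(1,q):
        if st[k,4]>60:
            P=plane(s,*ce[k],z,f)
            if .33<P[0]<.6 and -.25<P[1]<.2:
                ys,xs=np.where(l==k);r=cv2.minAreaRect(np.c_[xs,ys].astype(np.float32));b=cv2.boxPoints(r)
                print(n,st[k].tolist(),[plane(s,*c,z,f).round(4)[:2].tolist() for c in b])
    return s
E
python3 -c "
from door import *
w=door('wrist');door('top');go([.4,-.12,.26]);
for q in [(-5,-93),(5,-93),(-5,93),(5,93)]:
    y=np.radians(98.5);c,s=np.cos(y),np.sin(y);pin=np.array([.5224,-.1078]);v=np.array([q[0]+11,q[1]+103])/1000
    print(q,(pin+np.array([c*v[0]-s*v[1],s*v[0]+c*v[1]])).round(4))
"
```

```text
wrist [313, 119, 17, 229, 3166] [[0.5096, -0.0933], [0.511, -0.1027], [0.3587, -0.1264], [0.357, -0.1152]]
top [384, 282, 14, 43, 322] [[0.4095, -0.0989], [0.4123, -0.1158], [0.3268, -0.1281], [0.3241, -0.1115]]
t 54.62 pos [ 0.4327 -0.1104  0.2563] phi 8.56 tilt 0.13 turnz 0.0 shift [-3.38  0.46 -0.37] F [ 0.4 -0.   0.5] open 0.999
(-5, -93) [ 0.5116 -0.1033]
(5, -93) [ 0.5101 -0.0935]
(-5, 93) [ 0.3277 -0.1308]
(5, 93) [ 0.3262 -0.1209]
```

The door hangs on the pins: the rail corner measures (.5096,-.0933) at full-down height, against (.5101,-.0935) expected. Next I push it shut with closed fingers.

```bash
python3 - <<'E'
from fit import *
pin=np.array([.5222,-.108])
def P(th,rho,b=105,z=.157):
    y=np.radians(8+th);a=(6-rho)/1000;b=b/1000;c,s=np.cos(y),np.sin(y)
    return np.array([pin[0]+c*a-s*b,pin[1]+s*a+c*b,z])
go(P(90,38),8.5)
f=np.radians(8.5);tx=np.array([np.cos(f),np.sin(f)]);ty=np.array([np.sin(f),-np.cos(f)])
prev=P(90,38)
for th in list(range(85,-1,-5)):
    q=P(th,18);d=(q-prev)[:2]*100;print(th,q.round(4)[:2],round(d@tx,2),round(d@ty,2));prev=q
E
```

```text
t 54.62 pos [ 0.4327 -0.1104  0.2563] phi 8.56 tilt 0.13 turnz 0.06 shift [-1.64  4.19  9.93] F [ 0.4 -0.   0.5] open 0.999
85 [ 0.418  -0.1255] -0.04 -2.92
80 [ 0.4168 -0.1163] 0.02 -0.92
75 [ 0.4165 -0.1071] 0.1 -0.92
70 [ 0.417  -0.0979] 0.18 -0.9
65 [ 0.4183 -0.0888] 0.26 -0.88
60 [ 0.4204 -0.0798] 0.34 -0.86
55 [ 0.4232 -0.071 ] 0.41 -0.83
50 [ 0.4268 -0.0625] 0.48 -0.79
45 [ 0.4311 -0.0544] 0.55 -0.74
40 [ 0.4361 -0.0467] 0.61 -0.69
35 [ 0.4418 -0.0394] 0.67 -0.63
30 [ 0.4481 -0.0326] 0.72 -0.57
25 [ 0.4549 -0.0265] 0.77 -0.51
20 [ 0.4623 -0.0209] 0.81 -0.44
15 [ 0.4701 -0.016 ] 0.85 -0.37
10 [ 0.4783 -0.0118] 0.87 -0.29
5 [ 0.4869 -0.0084] 0.9 -0.22
0 [ 0.4957 -0.0057] 0.91 -0.14
```

>>> step_arm([
  [[0,1.5,0],[0,0,0]],
  [[0,2,0],[0,0,0]],
  [[0,1,0],[0,0,0]],
  [[0,0,0],[0,0,0]],
  [[0,0,0],[0,0,0]],
], claw=-1, grip_force=10)

```text
clock: 55.25
tool_pos: [0.4399, -0.1545, 0.2571]
eef_rot: [0.997, 0.075, -0.0, -0.0]
contact_force: [-0.7, 0.1, 0.6]
opening: 0.453
finger_force: 0.0
```

>>> step_arm([
  [[-0.8,0,0],[0,0,0]],
  [[-0.8,0,0],[0,0,0]],
  [[0,0,0],[0,0,0]],
  [[0,0,0],[0,0,0]],
  [[0,0,1.5],[0,0,0]],
  [[0,0,2.5],[0,0,0]],
  [[0,0,2.5],[0,0,0]],
  [[0,0,2],[0,0,0]],
  [[0,0,1.4],[0,0,0]],
  [[0,0,0],[0,0,0]],
  [[0,0,0],[0,0,0]],
])

```text
clock: 56.62
tool_pos: [0.4247, -0.1575, 0.1586]
eef_rot: [0.997, 0.075, 0.0, 0.0]
contact_force: [-0.1, 0.4, 0.1]
opening: 0.008
finger_force: 0.0
```

```bash
python3 -c "
from h import *
go([.4178,-.1255,.157],8.5)"
```

```text
t 56.62 pos [ 0.4247 -0.1575  0.1586] phi 8.56 tilt 0.05 turnz 0.06 shift [-0.21 -3.26  0.16] F [-0.1  0.4  0.1] open 0.008
```

>>> step_arm([
  [[-0.1,-1,0],[0,0,0]],
  [[-0.1,-1,0],[0,0,0]],
  [[0,-0.6,0],[0,0,0]],
  [[0,-0.6,0],[0,0,0]],
  [[0,-0.9,0],[0,0,0]],
  [[0.1,-0.9,0],[0,0,0]],
  [[0.2,-0.9,0],[0,0,0]],
  [[0.3,-0.9,0],[0,0,0]],
  [[0.3,-0.9,0],[0,0,0]],
  [[0.4,-0.8,0],[0,0,0]],
  [[0.5,-0.8,0],[0,0,0]],
  [[0.5,-0.7,0],[0,0,0]],
])

```text
clock: 58.12
tool_pos: [0.4304, -0.0548, 0.1582]
eef_rot: [0.997, 0.075, 0.0, 0.0]
contact_force: [-0.6, -0.9, -0.3]
opening: 0.005
finger_force: 0.1
```

```bash
python3 -c "
from door import *
door('top');go([.4361,-.0467,.157])"
```

```text
t 58.17 pos [ 0.4312 -0.0537  0.1582] phi 8.65 tilt 0.08 turnz 0.0 shift [ 0.58 -0.62  0.12] F [1.5 1.5 0.5] open 0.004
```

>>> step_arm([
  [[0.6,-0.7,0],[0,0,0]],
  [[0.7,-0.6,0],[0,0,0]],
  [[0.7,-0.6,0],[0,0,0]],
  [[0.8,-0.5,0],[0,0,0]],
  [[0.8,-0.4,0],[0,0,0]],
  [[0,0,0],[0,0,0]],
])

```text
clock: 58.92
tool_pos: [0.4624, -0.0218, 0.1582]
eef_rot: [0.997, 0.075, 0.001, -0.0]
contact_force: [0.1, -0.3, -0.5]
opening: 0.002
finger_force: 0.0
```

```bash
python3 -c "
from door import *
door('top');door('wrist');s=door('scene');go([.4701,-.016,.157])"
```

```text
wrist [306, 161, 138, 58, 611] [[0.5051, -0.0089], [0.5302, -0.0539], [0.5278, -0.0554], [0.5026, -0.0102]]
wrist [112, 160, 421, 179, 14794] [[0.457, 0.0722], [0.5429, -0.0804], [0.5238, -0.0954], [0.4291, 0.0641]]
wrist [215, 227, 63, 27, 240] [[0.4865, 0.0217], [0.4986, -0.0002], [0.4972, -0.0009], [0.485, 0.021]]
scene [284, 202, 32, 55, 547] [[0.5257, -0.0963], [0.43, 0.0624], [0.492, 0.0638], [0.5775, -0.0904]]
t 59.08 pos [ 0.4611 -0.0226  0.1582] phi 8.53 tilt 0.05 turnz 0.0 shift [ 0.99 -0.52  0.12] F [-0.6 -1.  -0.6] open 0.004
```

>>> step_arm([
  [[0.4,-0.2,0],[0,0,0]],
  [[0.4,-0.2,0],[0,0,0]],
  [[0.4,-0.2,0],[0,0,0]],
  [[0.4,-0.1,0],[0,0,0]],
  [[0.4,-0.1,0],[0,0,0]],
  [[0.4,-0.1,0],[0,0,0]],
  [[0.4,0,0],[0,0,0]],
  [[0.4,0,0],[0,0,0]],
  [[0,0,0],[0,0,0]],
])

```text
clock: 60.2
tool_pos: [0.4923, -0.0086, 0.1582]
eef_rot: [0.997, 0.075, 0.0, 0.0]
contact_force: [1.7, -0.5, -1.0]
opening: 0.007
finger_force: 0.0
```

```bash
cat > dw.py <<'E'
from h import *
def dw():
    w=snap('wrist');h=cv2.cvtColor(w['img'],cv2.COLOR_RGB2HSV);st,p,M=pose()
    m=((h[...,0]>100)&(h[...,0]<125)&(h[...,1]>100))
    P=np.array([.6243,.0117]);c,s=np.cos(.1397),np.sin(.1397)
    for v in range(0,480,1):pass
    for u in range(180,460,35):
        r_=np.where(m[:300,u])[0]
        if len(r_):
            q=plane(w,u,r_.min(),.160,True)[:2]-P;print('inner top edge bal mm',u,r_.min(),(np.array([c*q[0]+s*q[1],-s*q[0]+c*q[1]])*1000).round(1))
    q=p[:2]-P;print('tcp bal',(np.array([c*q[0]+s*q[1],-s*q[0]+c*q[1]])*1000).round(1))
E
python3 -c "
from dw import *
dw();go([.4957,-.0057,.157])"
```

```text
inner top edge bal mm 180 261 [-108.    52.2]
inner top edge bal mm 215 227 [-94.7  37.1]
inner top edge bal mm 250 224 [-93.5  24.2]
inner top edge bal mm 285 220 [-92.   11.8]
inner top edge bal mm 320 217 [-90.9  -0.4]
inner top edge bal mm 355 214 [-89.7 -12.4]
inner top edge bal mm 390 211 [-88.4 -24.6]
inner top edge bal mm 425 208 [-87.1 -37.2]
tcp bal [-133.9   -1.8]
t 60.25 pos [ 0.492  -0.0087  0.1582] phi 8.55 tilt 0.01 turnz 0.0 shift [ 0.41 -0.24  0.12] F [ 0.2 -0.3  0.4] open 0.003
```

>>> step_arm([
  [[0.3,0,0],[0,0,0]],
  [[0.3,0,0],[0,0,0]],
  [[0.2,0,0],[0,0,0]],
  [[0,0,0],[0,0,0]],
])

```text
clock: 60.75
tool_pos: [0.5, -0.0075, 0.1582]
eef_rot: [0.997, 0.075, 0.0, 0.0]
contact_force: [0.4, -0.9, 0.9]
opening: 0.007
finger_force: 0.1
```

```bash
python3 -c "
from dw import *
dw();go([.4957,-.0057,.157])"
```

```text
inner top edge bal mm 180 223 [-85.5  50.6]
inner top edge bal mm 215 222 [-85.1  37. ]
inner top edge bal mm 250 221 [-84.7  24.2]
inner top edge bal mm 285 219 [-83.9  11.8]
inner top edge bal mm 320 219 [-83.8  -0.3]
inner top edge bal mm 355 218 [-83.3 -12.4]
inner top edge bal mm 390 217 [-82.8 -24.7]
inner top edge bal mm 425 216 [-82.2 -37.4]
tcp bal [-125.9   -1.7]
t 60.8 pos [ 0.4998 -0.0075  0.1582] phi 8.55 tilt 0.01 turnz 0.0 shift [-0.38 -0.24  0.12] F [0.4 0.2 0.5] open 0.003
```

>>> step_arm([
  [[0.1,0,0],[0,0,0]],
  [[0.1,0,0],[0,0,0]],
  [[0.1,0,0],[0,0,0]],
  [[0,0,0],[0,0,0]],
])

```text
clock: 61.3
tool_pos: [0.5029, -0.0071, 0.1582]
eef_rot: [0.997, 0.075, 0.0, 0.0]
contact_force: [0.8, -0.4, 0.1]
opening: 0.002
finger_force: 0.1
```

```bash
python3 -c "
from dw import *
dw();go([.4957,-.0057,.157])"
```

```text
inner top edge bal mm 180 220 [-81.5  50.5]
inner top edge bal mm 215 220 [-81.5  36.9]
inner top edge bal mm 250 219 [-81.1  24.1]
inner top edge bal mm 285 219 [-81.   11.8]
inner top edge bal mm 320 219 [-80.9  -0.3]
inner top edge bal mm 355 219 [-80.8 -12.5]
inner top edge bal mm 390 219 [-80.6 -24.8]
inner top edge bal mm 425 219 [-80.4 -37.5]
tcp bal [-123.    -1.7]
t 61.35 pos [ 0.5028 -0.0071  0.1582] phi 8.55 tilt 0.01 turnz 0.0 shift [-0.68 -0.24  0.12] F [-1.1 -0.4  0.3] open 0.008
```

>>> step_arm([
  [[0.1,0,0],[0,0,0]],
  [[0.05,0,0],[0,0,0]],
  [[0,0,0],[0,0,0]],
])

```text
clock: 61.72
tool_pos: [0.5042, -0.0069, 0.1582]
eef_rot: [0.997, 0.075, -0.0, 0.0]
contact_force: [-0.5, -0.8, 0.0]
opening: 0.008
finger_force: 0.2
```

```bash
python3 -c "
from dw import *
dw();go([.4957,-.0057,.157])"
```

```text
inner top edge bal mm 180 224 [-81.5  50.7]
inner top edge bal mm 215 218 [-79.3  36.9]
inner top edge bal mm 250 218 [-79.3  24.1]
inner top edge bal mm 285 219 [-79.6  11.8]
inner top edge bal mm 320 219 [-79.5  -0.3]
inner top edge bal mm 355 219 [-79.4 -12.4]
inner top edge bal mm 390 220 [-79.6 -24.7]
inner top edge bal mm 425 221 [-79.7 -37.5]
tcp bal [-121.5   -1.7]
t 61.77 pos [ 0.5042 -0.0069  0.1582] phi 8.55 tilt 0.01 turnz 0.0 shift [-0.82 -0.24  0.12] F [-0.5  0.4  1.2] open 0.006
```

>>> step_arm([
  [[0.05,0,0],[0,0,0]],
  [[0.05,0,0],[0,0,0]],
  [[0,0,0],[0,0,0]],
])

```text
clock: 62.15
tool_pos: [0.5049, -0.0068, 0.1582]
eef_rot: [0.997, 0.074, -0.0, 0.0]
contact_force: [-0.4, -0.7, 1.6]
opening: 0.005
finger_force: 0.7
```

>>> step_arm([
  [[0.05,0,0],[0,0,0]],
  [[0.1,0,0],[0,0,0]],
  [[0,0,0],[0,0,0]],
])

```text
clock: 62.52
tool_pos: [0.5051, -0.0068, 0.158]
eef_rot: [0.997, 0.074, -0.002, 0.0]
contact_force: [-4.9, -0.6, 3.5]
opening: 0.012
finger_force: 2.5
```

```bash
python3 -c "
from dw import *
dw();go([.4957,-.0057,.157])"
```

```text
inner top edge bal mm 180 217 [-78.   50.2]
inner top edge bal mm 215 217 [-78.   36.8]
inner top edge bal mm 250 218 [-78.4  24. ]
inner top edge bal mm 285 218 [-78.3  11.7]
inner top edge bal mm 320 218 [-78.3  -0.3]
inner top edge bal mm 355 219 [-78.5 -12.4]
inner top edge bal mm 390 220 [-78.7 -24.7]
inner top edge bal mm 425 221 [-78.9 -37.5]
tcp bal [-120.7   -1.7]
t 62.58 pos [ 0.5051 -0.0068  0.158 ] phi 8.53 tilt 0.2 turnz 0.0 shift [-0.91 -0.25  0.1 ] F [-5.2 -1.   2.7] open 0.006
```

The fingers now press with 5 N and no longer advance, so the door is shut against the posts. I back off and go to the print key.

>>> step_arm([
  [[-0.5,0,0],[0,0,0]],
  [[-2,0,0],[0,0,0]],
  [[-2.5,0,0],[0,0,0]],
  [[-2,0,0],[0,0,0]],
  [[0,-2.5,0],[0,0,0]],
  [[0,-2.5,0],[0,0,0]],
  [[0,-1,0],[0,0,0]],
  [[0,0,0],[0,0,0]],
  [[0,0,0],[0,0,0]],
])

```text
clock: 63.7
tool_pos: [0.429, 0.0416, 0.1583]
eef_rot: [0.997, 0.074, 0.0, 0.0]
contact_force: [-0.4, -0.4, 0.1]
opening: 0.005
finger_force: 0.0
```

```bash
python3 - <<'E'
from door import *
P=[.6243,.0117,.13967];k=T(P,(-186,60,53));print('key',k.round(4))
go(k+[0,0,.040],8.0)
for n in('top','scene','wrist'):
    s=snap(n);f=n=='wrist';h=cv2.cvtColor(s['img'],cv2.COLOR_RGB2HSV)
    m=((h[...,0]>=60)&(h[...,0]<=76)&(h[...,1]>125)&(h[...,2]>60)).astype(np.uint8)
    q,l,st,ce=cv2.connectedComponentsWithStats(m)
    for j in range(1,q):
        Q=plane(s,*ce[j],.0525,f)
        if st[j,4]>25 and np.linalg.norm(Q-k)<.06:print(n,st[j].tolist(),Q.round(4))
door('scene')
s=snap('scene');t=snap('top')
for y in (-90,93):
    print('shut rail top px',[np.round(proj(c,T(P,(-111,y,160)))).tolist() for c in(s,t)])
E
```

```text
key [0.4318 0.0452 0.053 ]
t 63.7 pos [0.429  0.0416 0.1583] phi 8.48 tilt 0.05 turnz 0.48 shift [ 0.33 -0.32  6.53] F [-0.4 -0.4  0.1] open 0.005
wrist [302, 253, 35, 1, 35] [0.4209 0.0424 0.0525]
scene [284, 210, 57, 52, 786] [[0.5279, -0.0947], [0.497, 0.0855], [0.5825, 0.0546], [0.6037, -0.1125]]
shut rail top px [[284.0, 247.0], [380.0, 227.0]]
shut rail top px [[340.0, 209.0], [294.0, 237.0]]
```

>>> step_arm([
  [[0.3,-0.3,1],[0,0,0.5]],
  [[0,0,2],[0,0,0]],
  [[0,0,2],[0,0,0]],
  [[0,0,1.5],[0,0,0]],
  [[0,0,1],[0,0,0]],
  [[0,0,0.5],[0,0,0]],
  [[0,0,0],[0,0,0]],
  [[0,0,0],[0,0,0]],
])

```text
clock: 65.0
tool_pos: [0.4313, 0.0459, 0.0786]
eef_rot: [0.998, 0.07, 0.0, -0.0]
contact_force: [-0.5, 0.5, -0.3]
opening: 0.004
finger_force: 0.0
```

```bash
python3 -c "
from h import *
go([.4318,.0452,.072],8)"
```

```text
t 65.0 pos [0.4313 0.0459 0.0786] phi 8.05 tilt 0.04 turnz 0.05 shift [0.04 0.08 0.66] F [-0.5  0.5 -0.3] open 0.004
```

>>> step_arm([
  [[0,0,0.4],[0,0,0]],
  [[0,0,0.2],[0,0,0]],
  [[0,0,0.1],[0,0,0]],
  [[0,0,0.1],[0,0,0]],
  [[0,0,0],[0,0,0]],
  [[0,0,0],[0,0,0]],
])

```text
clock: 65.75
tool_pos: [0.4323, 0.046, 0.0716]
eef_rot: [0.998, 0.07, -0.002, 0.0]
contact_force: [-1.2, -0.6, 0.6]
opening: 0.006
finger_force: 0.8
```

>>> step_arm([
  [[0,0,0.1],[0,0,0]],
  [[0,0,0.1],[0,0,0]],
  [[0,0,0.1],[0,0,0]],
  [[0,0,0.1],[0,0,0]],
  [[0,0,0],[0,0,0]],
  [[0,0,0],[0,0,0]],
])

```text
clock: 66.5
tool_pos: [0.4334, 0.046, 0.0686]
eef_rot: [0.998, 0.07, -0.003, 0.0]
contact_force: [-2.5, 0.5, 4.5]
opening: 0.007
finger_force: 2.1
```

>>> step_arm([
  [[0,0,0.1],[0,0,0]],
  [[0,0,0.1],[0,0,0]],
  [[0,0,0.1],[0,0,0]],
  [[0,0,0],[0,0,0]],
  [[0,0,0],[0,0,0]],
])

```text
clock: 67.12
tool_pos: [0.4335, 0.046, 0.0679]
eef_rot: [0.998, 0.07, -0.003, 0.0]
contact_force: [-6.1, 0.6, 25.8]
opening: 0.002
finger_force: 13.4
```

Hard bottom at 25 N, so the key is fully down. I release it and retreat.

>>> step_arm([
  [[0,0,-0.3],[0,0,0]],
  [[0,0,-0.5],[0,0,0]],
  [[0,0,-1.5],[0,0,0]],
  [[0,0,-3],[0,0,0]],
  [[0,0,-4],[0,0,0]],
  [[0,0,-4],[0,0,0]],
  [[0,0,-4],[0,0,0]],
  [[0,0,0],[0,0,0]],
  [[0,0,0],[0,0,0]],
  [[0,0,0],[0,0,0]],
])

```text
clock: 68.38
tool_pos: [0.4353, 0.0463, 0.2383]
eef_rot: [0.998, 0.07, -0.004, 0.0]
contact_force: [-0.5, 0.1, -0.6]
opening: 0.004
finger_force: 0.0
```

```bash
python3 - <<'E'
from door import *
door('scene');w=door('wrist')
go([.4,0,.25])
s=snap('scene');h=cv2.cvtColor(s['img'],cv2.COLOR_RGB2HSV)
for nm,lo,hi in(('y',20,32),('r',0,4),('g',58,78)):
    m=((h[...,0]>=lo)&(h[...,0]<=hi)&(h[...,1]>100)&(h[...,2]>60)).astype(np.uint8);q,l,st,ce=cv2.connectedComponentsWithStats(m)
    for k in range(1,q):
        P=plane(s,*ce[k],.14)
        if st[k,4]>20 and np.linalg.norm(P[:2]-[.625,.011])<.08:print(nm,st[k].tolist(),P.round(4))
# door-edge check: inner-edge slope seen from the wrist
import dw;dw.dw()
E
```

```text
scene [284, 210, 57, 52, 783] [[0.5279, -0.0947], [0.4976, 0.0853], [0.5829, 0.0543], [0.6035, -0.1126]]
wrist [413, 125, 151, 21, 2344] [[0.5087, 0.0062], [0.5179, 0.0074], [0.5377, -0.0925], [0.5272, -0.0944]]
wrist [314, 126, 45, 18, 698] [[0.5069, 0.0614], [0.5116, 0.0376], [0.5027, 0.0358], [0.498, 0.0597]]
wrist [265, 130, 20, 11, 61] [[0.5021, 0.0873], [0.5033, 0.0769], [0.4978, 0.0762], [0.4966, 0.0866]]
wrist [630, 269, 10, 35, 180] [[0.4264, -0.2097], [0.4545, -0.2084], [0.4534, -0.2209], [0.4245, -0.2226]]
t 68.47 pos [0.4352 0.0463 0.2383] phi 8.06 tilt 0.48 turnz 0.0 shift [-4.13  4.09 -1.17] F [ 0.3  0.8 -0.4] open 0.007
y [340, 248, 26, 17, 355] [0.6252 0.0102 0.14  ]
inner top edge bal mm 285 130 [-110.6   80.9]
inner top edge bal mm 320 128 [-109.7   61.9]
inner top edge bal mm 355 129 [-110.1   42.9]
inner top edge bal mm 425 125 [-106.5    3.6]
tcp bal [-182.3   60.6]
```

```bash
python3 - <<'E'
from fit import *
w=snap('wrist');P=[.6243,.0117,.13967]
c,s=np.cos(P[2]),np.sin(P[2])
h=cv2.cvtColor(w['img'],cv2.COLOR_RGB2HSV)
for y in (90,80,60,40,0,-40,-80):
    out=[]
    for x in range(-122,-84,2):
        u,v=proj(w,T(P,(x,y,159)),True);px=h[int(round(v)),int(round(u))]
        out.append(f"{x}:{px[0]}/{px[1]}/{px[2]}")
    print(y,np.round(proj(w,T(P,(-106,y,159)),True)),' '.join(out))
E
```

```text
90 [269. 122.] -122:8/4/237 -120:108/97/124 -118:110/93/107 -116:113/94/106 -114:112/98/101 -112:113/96/106 -110:173/6/158 -108:170/6/120 -106:0/4/143 -104:30/5/158 -102:120/10/53 -100:114/11/113 -98:137/14/132 -96:139/15/134 -94:137/12/151 -92:132/9/148 -90:115/10/157 -88:99/12/154 -86:90/12/154
80 [287. 122.] -122:11/129/166 -120:0/0/255 -118:110/83/107 -116:111/94/103 -114:111/97/105 -112:110/92/108 -110:114/60/111 -108:30/2/120 -106:12/9/142 -104:0/6/157 -102:173/6/158 -100:8/6/160 -98:20/5/157 -96:30/2/158 -94:15/3/160 -92:10/5/156 -90:173/7/156 -88:8/7/154 -86:173/6/157
60 [323. 121.] -122:20/3/238 -120:10/3/240 -118:111/137/145 -116:111/120/160 -114:111/115/158 -112:111/124/154 -110:111/128/161 -108:15/8/127 -106:0/4/144 -104:0/6/158 -102:150/2/155 -100:15/3/158 -98:170/5/160 -96:10/5/155 -94:20/5/155 -92:138/12/106 -90:135/8/125 -88:128/11/190 -86:133/9/197
40 [360. 122.] -122:0/2/240 -120:8/4/241 -118:120/11/189 -116:113/74/110 -114:111/76/110 -112:112/78/114 -110:111/88/110 -108:112/25/114 -106:10/5/141 -104:0/5/158 -102:174/8/159 -100:165/3/157 -98:170/5/158 -96:30/2/155 -
[... 264 characters left out ...]
3/159 -98:8/6/160 -96:165/6/157 -94:0/5/158 -92:143/9/111 -90:132/10/131 -88:130/6/124 -86:145/13/122
-40 [494. 130.] -122:0/2/236 -120:0/3/237 -118:10/3/237 -116:170/3/235 -114:13/10/241 -112:110/128/159 -110:111/125/159 -108:110/126/160 -106:110/131/158 -104:110/63/121 -102:0/5/157 -100:30/3/155 -98:8/7/153 -96:0/5/157 -94:170/5/161 -92:113/9/108 -90:128/8/122 -88:135/13/119 -86:133/15/121
-80 [548. 136.] -122:100/11/72 -120:120/21/73 -118:98/16/64 -116:110/12/66 -114:120/12/65 -112:115/21/161 -110:109/142/162 -108:109/138/159 -106:109/138/157 -104:109/147/154 -102:110/112/107 -100:120/7/114 -98:120/7/112 -96:130/6/118 -94:140/7/112 -92:132/12/110 -90:99/14/124 -88:100/17/133 -86:99/14/130
```

The pixel bands show the free edge has come back about 8 mm, roughly 3° open, since the push. So the door was not closed when I printed. I close it again near the free edge, back off slowly, check it, and print again.

>>> step_arm([
  [[1.5,-0.4,1],[0,0,0]],
  [[1.5,-0.4,2],[0,0,0]],
  [[0.5,0,2],[0,0,0]],
  [[0,0,2],[0,0,0]],
  [[0,0,1],[0,0,0]],
  [[0,0,0],[0,0,0]],
  [[0,0,0],[0,0,0]],
])

```text
clock: 69.5
tool_pos: [0.4691, 0.0592, 0.1594]
eef_rot: [0.998, 0.07, -0.003, 0.0]
contact_force: [-0.6, -0.4, 0.0]
opening: 0.005
finger_force: 0.0
```

```bash
cat > band.py <<'E'
from fit import *
def band():
    w=snap('wrist');P=[.6243,.0117,.13967];h=cv2.cvtColor(w['img'],cv2.COLOR_RGB2HSV)
    for y in (90,75,60,40,20,0,-40,-60,-80):
        xs=[]
        for x in np.arange(-135,-80,.5):
            u,v=proj(w,T(P,(x,y,159)),True);u,v=int(round(u)),int(round(v))
            if 0<=u<640 and 0<=v<480:
                a=h[v,u]
                if 100<a[0]<120 and a[1]>70:xs.append(x)
        if xs:print('y',y,'blue x',xs[0],xs[-1],len(xs))
    st,p,M=pose();q=p[:2]-P[:2];c,s=np.cos(P[2]),np.sin(P[2]);print('tcp bal',round((c*q[0]+s*q[1])*1000,1),round((-s*q[0]+c*q[1])*1000,1),round(p[2],4),'F',st['contact_force'].round(1))
E
python3 -c "
from band import *
band()"
```

```text
y 90 blue x -118.0 -106.0 25
y 75 blue x -117.5 -95.0 35
y 60 blue x -116.5 -94.5 41
y 40 blue x -116.0 -93.5 35
y 20 blue x -115.5 -92.5 43
y 0 blue x -114.0 -91.5 42
y -40 blue x -112.5 -93.0 36
y -60 blue x -112.0 -96.5 32
y -80 blue x -111.5 -103.0 18
tcp bal -147.0 68.6 0.1596 F [-0.1  1.   0.5]
```

>>> step_arm([
  [[0.7,0,0],[0,0,0]],
  [[0.7,0,0],[0,0,0]],
  [[0.4,0,0],[0,0,0]],
  [[0.2,0,0],[0,0,0]],
  [[0.1,0,0],[0,0,0]],
  [[0.1,0,0],[0,0,0]],
  [[0.1,0,0],[0,0,0]],
  [[0,0,0],[0,0,0]],
])

```text
clock: 70.55
tool_pos: [0.4914, 0.0623, 0.1589]
eef_rot: [0.998, 0.07, -0.003, 0.0]
contact_force: [-0.5, 0.3, -0.5]
opening: 0.005
finger_force: 0.1
```

```bash
python3 -c "
from band import *
band()"
```

```text
y 90 blue x -111.0 -100.5 22
y 75 blue x -111.0 -82.0 46
y 60 blue x -111.0 -82.0 47
y 40 blue x -111.0 -81.5 49
y 20 blue x -110.5 -81.0 49
y 0 blue x -110.5 -81.0 49
y -40 blue x -110.5 -85.0 46
y -60 blue x -113.0 -91.0 41
y -80 blue x -120.0 -97.0 29
tcp bal -124.6 68.6 0.1589 F [ 0.4 -0.  -0.3]
```

>>> step_arm([
  [[0.1,0,0],[0,0,0]],
  [[0.1,0,0],[0,0,0]],
  [[0,0,0],[0,0,0]],
])

```text
clock: 70.97
tool_pos: [0.4935, 0.0626, 0.1589]
eef_rot: [0.998, 0.07, -0.003, 0.0]
contact_force: [0.7, -0.2, -0.0]
opening: 0.006
finger_force: 0.1
```

>>> step_arm([
  [[0.1,0,0],[0,0,0]],
  [[0,0,0],[0,0,0]],
  [[0,0,0],[0,0,0]],
])

```text
clock: 71.35
tool_pos: [0.4944, 0.0627, 0.1589]
eef_rot: [0.998, 0.07, -0.003, 0.0]
contact_force: [0.4, 0.4, -0.0]
opening: 0.005
finger_force: 0.1
```

>>> step_arm([
  [[0.1,0,0],[0,0,0]],
  [[0,0,0],[0,0,0]],
  [[0,0,0],[0,0,0]],
])

```text
clock: 71.72
tool_pos: [0.4954, 0.0629, 0.1589]
eef_rot: [0.998, 0.07, -0.003, 0.0]
contact_force: [-0.5, -0.8, -0.4]
opening: 0.004
finger_force: 0.1
```

```bash
python3 -c "
from band import *
band()"
```

```text
y 90 blue x -107.0 -100.0 15
y 75 blue x -107.0 -80.5 38
y 60 blue x -107.5 -80.5 44
y 40 blue x -107.5 -80.5 42
y 20 blue x -108.0 -80.5 43
y 0 blue x -108.5 -80.5 45
y -40 blue x -108.5 -84.0 44
y -60 blue x -108.5 -90.0 38
y -80 blue x -120.5 -96.5 29
tcp bal -120.5 68.6 0.1589 F [ 0.1 -0.2 -1. ]
```

>>> step_arm([
  [[0.05,0,0],[0,0,0]],
  [[0.05,0,0],[0,0,0]],
  [[0,0,0],[0,0,0]],
])

```text
clock: 72.15
tool_pos: [0.4956, 0.0629, 0.1588]
eef_rot: [0.998, 0.07, -0.004, 0.0]
contact_force: [-2.3, 0.5, 1.4]
opening: 0.009
finger_force: 1.4
```

>>> step_arm([
  [[0.05,0,0],[0,0,0]],
  [[0,0,0],[0,0,0]],
  [[0,0,0],[0,0,0]],
])

```text
clock: 72.53
tool_pos: [0.4957, 0.0629, 0.1588]
eef_rot: [0.998, 0.07, -0.004, 0.0]
contact_force: [-4.6, -1.6, 3.6]
opening: 0.003
finger_force: 2.7
```

>>> step_arm([
  [[0.05,0,0],[0,0,0]],
  [[0,0,0],[0,0,0]],
  [[0,0,0],[0,0,0]],
])

```text
clock: 72.9
tool_pos: [0.4957, 0.0629, 0.1588]
eef_rot: [0.998, 0.07, -0.005, 0.0]
contact_force: [-6.6, 0.1, 5.0]
opening: 0.005
finger_force: 3.1
```

The fingers stall here with rising force, so the door is against the posts. I release very slowly.

>>> step_arm([
  [[-0.05,0,0],[0,0,0]],
  [[-0.05,0,0],[0,0,0]],
  [[-0.05,0,0],[0,0,0]],
  [[-0.05,0,0],[0,0,0]],
  [[-0.05,0,0],[0,0,0]],
  [[0,0,0],[0,0,0]],
  [[-0.1,0,0],[0,0,0]],
  [[-0.2,0,0],[0,0,0]],
  [[0,0,0],[0,0,0]],
  [[0,0,0],[0,0,0]],
])

```text
clock: 74.15
tool_pos: [0.4922, 0.0625, 0.159]
eef_rot: [0.998, 0.07, -0.003, 0.0]
contact_force: [-0.1, -1.2, -0.5]
opening: 0.005
finger_force: 0.0
```

```bash
python3 -c "
from band import *
band()"
```

```text
y 90 blue x -110.5 -100.5 21
y 75 blue x -110.0 -81.0 47
y 60 blue x -110.0 -81.0 48
y 40 blue x -110.0 -81.0 46
y 20 blue x -110.0 -81.0 45
y 0 blue x -110.0 -80.5 48
y -40 blue x -110.0 -85.0 44
y -60 blue x -112.0 -91.0 40
y -80 blue x -119.0 -97.0 29
tcp bal -123.8 68.7 0.159 F [-0.1  0.5 -0.4]
```

>>> step_arm([
  [[-0.3,0,0],[0,0,0]],
  [[-0.7,0,0],[0,0,0]],
  [[-1.5,0,0],[0,0,0]],
  [[-2,0.4,0],[0,0,0]],
  [[-1.3,0.5,-1],[0,0,0]],
  [[0,0,-2.5],[0,0,0]],
  [[0,0,-2.5],[0,0,0]],
  [[0,0,-2],[0,0,0]],
  [[0,0,0],[0,0,0]],
  [[0,0,0],[0,0,0]],
])

```text
clock: 75.45
tool_pos: [0.4359, 0.0452, 0.239]
eef_rot: [0.998, 0.07, -0.003, 0.0]
contact_force: [-0.5, 0.3, 0.2]
opening: 0.003
finger_force: 0.0
```

```bash
python3 -c "
from band import *
band();from door import *;door('scene')"
```

```text
y 90 blue x -112.0 -103.5 18
y 75 blue x -112.5 -103.5 19
y 60 blue x -112.0 -103.0 19
y 40 blue x -112.0 -103.0 17
y 20 blue x -111.5 -103.0 18
y 0 blue x -111.5 -102.5 19
y -40 blue x -110.5 -101.5 19
y -60 blue x -111.0 -101.5 20
y -80 blue x -110.5 -101.0 20
tcp bal -182.1 59.5 0.2388 F [ 0.5 -0.  -0.2]
scene [284, 211, 59, 51, 740] [[0.5294, -0.0964], [0.5051, 0.0857], [0.5872, 0.0537], [0.6026, -0.1153]]
```

The door now reads parallel to the posts: outer face -112 to -110.5 against -111, within calibration. I press print again.

>>> step_arm([
  [[-0.4,-0.1,2],[0,0,0]],
  [[0,0,3],[0,0,0]],
  [[0,0,3],[0,0,0]],
  [[0,0,3],[0,0,0]],
  [[0,0,2.5],[0,0,0]],
  [[0,0,1.5],[0,0,0]],
  [[0,0,0.7],[0,0,0]],
  [[0,0,0.4],[0,0,0]],
  [[0,0,0.2],[0,0,0]],
  [[0,0,0],[0,0,0]],
])

```text
clock: 76.8
tool_pos: [0.4313, 0.0457, 0.0766]
eef_rot: [0.998, 0.07, -0.003, 0.0]
contact_force: [-0.1, 0.5, 0.2]
opening: 0.008
finger_force: 0.0
```

>>> step_arm([
  [[0,0,0.2],[0,0,0]],
  [[0,0,0.1],[0,0,0]],
  [[0,0,0.1],[0,0,0]],
  [[0,0,0.1],[0,0,0]],
  [[0,0,0.1],[0,0,0]],
  [[0,0,0],[0,0,0]],
  [[0,0,0],[0,0,0]],
])

```text
clock: 77.68
tool_pos: [0.4311, 0.0457, 0.0704]
eef_rot: [0.998, 0.07, -0.003, 0.0]
contact_force: [-0.3, -0.3, 2.3]
opening: 0.004
finger_force: 1.3
```

>>> step_arm([
  [[0,0,0.1],[0,0,0]],
  [[0,0,0.1],[0,0,0]],
  [[0,0,0.1],[0,0,0]],
  [[0,0,0.1],[0,0,0]],
  [[0,0,0],[0,0,0]],
  [[0,0,0],[0,0,0]],
])

```text
clock: 78.42
tool_pos: [0.4311, 0.0457, 0.0679]
eef_rot: [0.998, 0.07, -0.003, 0.0]
contact_force: [-2.3, 0.6, 24.4]
opening: 0.007
finger_force: 11.7
```

>>> step_arm([
  [[0,0,-0.3],[0,0,0]],
  [[0,0,-0.5],[0,0,0]],
  [[0,0,-1.5],[0,0,0]],
  [[0,0,-3],[0,0,0]],
  [[0,0,-4],[0,0,0]],
  [[0,0,-4],[0,0,0]],
  [[0.4,0,-4],[0,0,0]],
  [[0,0,0],[0,0,0]],
  [[0,0,0],[0,0,0]],
  [[0,0,0],[0,0,0]],
])

```text
clock: 79.68
tool_pos: [0.4354, 0.0461, 0.2383]
eef_rot: [0.998, 0.07, -0.005, 0.0]
contact_force: [0.2, 0.5, -0.7]
opening: 0.008
finger_force: 0.0
```

```bash
python3 - <<'E'
from band import *
band()
for n in('scene','top'):
    s=snap(n);h=cv2.cvtColor(s['img'],cv2.COLOR_RGB2HSV)
    m=((h[...,1]>110)&(h[...,2]>80)).astype(np.uint8);q,l,st,ce=cv2.connectedComponentsWithStats(m)
    for k in range(1,q):
        P=plane(s,*ce[k],.015)
        if 40<st[k,4]<2500 and P[0]<.8 and abs(P[1])<.6:print(n,st[k].tolist(),P.round(3)[:2],h[l==k].mean(0).round()[0])
E
```

```text
y 90 blue x -112.0 -104.0 17
y 75 blue x -112.5 -103.5 19
y 60 blue x -112.0 -103.0 19
y 40 blue x -111.5 -103.0 18
y 20 blue x -111.5 -102.5 18
y 0 blue x -111.5 -102.5 19
y -40 blue x -110.5 -101.5 19
y -60 blue x -110.5 -101.5 19
y -80 blue x -110.0 -101.0 19
tcp bal -182.1 60.5 0.2384 F [-0.7 -0.2 -0.7]
scene [271, 96, 18, 22, 269] [-0.362  0.538] 109.0
scene [380, 182, 19, 14, 204] [0.366 0.415] 138.0
scene [480, 205, 57, 49, 1750] [0.712 0.5  ] 1.0
scene [285, 212, 58, 41, 680] [0.39 0.11] 108.0
scene [460, 244, 22, 17, 256] [0.706 0.344] 14.0
scene [340, 248, 26, 17, 349] [0.521 0.114] 24.0
scene [262, 259, 20, 15, 155] [ 0.418 -0.062] 68.0
scene [187, 290, 45, 37, 673] [ 0.446 -0.251] 14.0
scene [108, 315, 29, 35, 287] [ 0.379 -0.423] 110.0
scene [296, 341, 19, 32, 512] [ 0.683 -0.17 ] 2.0
scene [190, 403, 36, 45, 888] [ 0.684 -0.391] 68.0
top [110, 136, 58, 40, 2158] [0.725 0.49 ] 1.0
top [198, 145, 20, 19, 221] [0.728 0.315] 14.0
top [400, 164, 17, 19, 242] [ 0.692 -0.178] 1.0
top [319, 172, 26, 25, 492] [0.661 0.009] 25.0
top [352, 224, 30, 9, 167] [ 0.552 -0.076] 108.0
top [131, 263, 13, 21, 80] [0.429 0.465] 171.0
top [422, 263, 33, 31, 617] [ 0.432 -0.243] 14.0
top [508, 283, 10, 52, 291] [ 0.366 -0.419] 110.0
top [143, 294, 25, 24, 467] [0.357 0.42 ] 139.0
```

```bash
python3 -c "
from plant import finish_job
print(finish_job())"
```

```text
the job is handed in; nothing more can be done
None
```

The job is handed in at about 80 s: the weight is back in its stand, the red, yellow and green plates (no orange one was there) are stacked centred on the pan, and the door is hung fully down and shut. The print key went fully down twice: the first press came while the door had swung back about 3°, so I closed it again and pressed again, and at the last check the door read shut to within about 1–2 mm.

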